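Wind an objective canister in under the drying hood

ROBOT

A 6-joint arm with a two-finger parallel gripper is mounted at the origin on a cart in front of the work surface, level with it; the furniture and walls round the work are solid. World frame = base frame: x ahead of the robot, y to its left, z up, the work surface at z = 0. Lengths are in m, angles in rad, forces in N, time in s.
With the tool pointing down it reaches from about 0.425 to 1.125 m from the base axis. Payload 14.9 kg.
Tool frame: the origin (TCP) lies midway between the tips of the shut fingers; the grasp point (between the pads) lies behind it (manip.hold_point_z is the x of the grasp point in the tool frame, in m); x points along the fingers, z is the direction in which the jaws open and shut, and the axes are right-handed (so a half turn about x gives the same grasp; the last joint's range is limited). The gripper opens to 91 mm and grips with 3 to 60 N. Pads are 32 mm wide; open, the fingers measure 118 mm over their backs; the gripper's body (76 mm by 178 mm) begins 60 mm behind the grasp point.
Start: joints at [1.294, 0.379, 1.734, -0, 1.028, -0.033], TCP at [0.169, 0.679, 0.214] pointing down, gripper open.
Joint ranges: [-2.77, 2.77], [-0.74, 2.19], [0, 2.66], [-1.06, 4.2], [0.31, 2.87], [-3.08, 3.08]. Speed limits (rad/s): [1.89, 1.89, 2.39, 3.14, 3.14, 3.14].

INTERFACE

Orientations are given as a unit quaternion [w, x, y, z].
In Python, from rig import manip gives the robot as it stands. Calls block until the motion is done:
- manip.move_to(position, orientation): joint-space move of the TCP to a pose.
- manip.movel(position, attitude=None, feed=0.15, contact_N=None): straight line of the TCP; attitude=None keeps the orientation; feed is the mean speed in m/s. With contact_N (N) it stops when the force on the tool has changed by that much, and returns True; else False.
- manip.set_joints(angles): joint-space move.
- manip.command_gripper(opening, f_grip=None): finger opening in m; f_grip is the grip in N (None keeps the last); returns when the fingers have stopped.
- manip.wait(seconds).
- manip.solve_ik(position, orientation): joint angles nearest the present ones, or None.
- manip.read_camera(name): name is "scene" or "top" or "wrist"; returns a dict with "img" (400x640x3 uint8, red, green, blue), "mtx" (3x3 intrinsics, pixels), "distortion" ([k1, k2, p1, p2, k3] as OpenCV has them; the pictures are not rectified), "camera_from_world" (4x4, takes a point from world to camera coordinates); the wrist camera has in their place "mount" (4x4, takes a point from camera to tool coordinates, whose origin is the TCP and whose axes are the tool frame's). Camera axes: x right, y down, z forward; pixel columns grow to the right and rows downward; lengths in m; the calibration is good to about 2 mm. A picture is of the moment at which its call begins: read the wrist's pose just before it. There is no depth.
A pose or a line that the arm cannot do raises manip.MotionError and nothing moves.
- manip.finish_job(): hands the job in, once; it reports no verdict.
Readings, each from a call of its own:
- manip.current_t(): time.
- manip.current_joint_pos(): joint angles.
- manip.current_joint_vel(): joint speeds.
- manip.current_effort(): joint torques, N m.
- manip.current_eef_pos(): TCP position.
- manip.current_tool_rot(): TCP orientation.
- manip.current_ft_force(): force on the tool from outside, world axes, zero at the start.
- manip.current_moment(): the same for the moment, N m.
- manip.current_grip_width(): finger opening in m.
Only numpy, scipy, OpenCV 4.12 (cv2) and the standard library are available. Lean on these libraries where they do the work, as an engineer would, in place of code of your own. Each camera call takes 0.05 s, during which the arm holds its last target.

TASK

Put the objective canister away under the drying hood: first move the tall air can, which is in the way beside the hood's crank, to stand upright on the desk a good hand's breadth clear of the crank's swing, and stand the canister upright inside the rim of the carriage's deck. Then grip the crank's loose sleeve and, never letting go of it while the crank turns, wind clockwise until the carriage is fully home under the hood, and let go. Keep the canister and the air can upright and leave the other things on the desk where they are.

Things in the scene. Friction and masses are not known exactly. Their poses are not given: they have to be found in the camera images.
- hood_unit: The drying hood, one fixed machine. Origin on the desk under its bed; +x points into the hood (away from the robot), +y to its left. In its frame (mm): bed x -100 to 125, y +-45, 24 high; white hood x 35 to 127, y +-50, 142 high, open towards -x; gearbox under the crank, x -84 to 16, y -193 to -107; a 16 mm high beam joins gearbox and bed.
- shelf_edge (a point): Middle of the front lower edge of the grey shelf above the crank, 297 mm above the desk. The shelf reaches 90 mm from here along the hood unit's +x and 68 mm to either side, is 8 mm thick and stands on two posts near its back corners. It overhangs the far half of the crank's swing, so come to the sleeve along the sleeve's own axis, the hand leaning back towards the unit's -x.
- nest (a point): Middle of the aluminium carriage's deck, on its upper face, 37.5 mm above the desk. The carriage is 70 mm square with a rim 5.5 mm high and 8 mm wide; the flat inside the rim is 54 mm square.
- carriage (a joint): Travel of the carriage along the bed towards the hood's inside (the hood unit's +x), in m: 0 fully out, 0.13 fully home at its stop. Geared to the crank: 0.014 m per rad; it moves only with the crank and stays where it is left.
- crank (a joint): Angle of the crank in rad, growing clockwise as seen from the sleeve's free end, looking along the axis at the gearbox; 0 with the carriage fully out, 9.29 fully home. At 0 the arm points 1.9 rad counter-clockwise (same view) from the up-slope direction, which is the hood unit's +x side. It takes about 0.15 N m and stays where it is left.
- crank_hub (a point): Centre of the crank's hub, on its axis, 85 mm above the desk. The axis leans 35 degrees from vertical towards the hood unit's -x. The steel arm turns in a plane square to the axis through this point, is 10 mm thick, and carries the sleeve at radius 50 mm.
- sleeve: The black grip sleeve, 24 mm in diameter and 64 mm long, which spins freely on the crank's pin. Origin at its middle, 42 mm along the axis from the arm's mid-plane; its z axis is the crank's axis and points to its free end, up and back towards the robot. Between it and the arm stand 5 mm.
- objective_can: The objective canister: black cylinder with a white screw cap, 40 mm in diameter, 70 mm tall (cap 37 mm in diameter above 56 mm), about 0.1 kg. Origin at the centre of its underside, z up.
- air_can: Tall air duster can standing beside the crank: body 65 mm in diameter, 186 mm tall, about 0.35 kg. On top, on the can's axis, a black cap 28 mm wide and 20 mm tall; for most grippers the can is too tall to be taken round the body from above: take it by the cap. z up (it may lean by up to 0.03 rad as it stands); origin on its underside, 15.5 mm off its axis.
- objective: Bystander: bare objective standing upright, 29 mm in diameter, 53 mm tall. Origin at the centre of its underside.
- dropper: Bystander: amber dropper bottle, 26 mm in diameter, 68 mm tall. Origin at the centre of its underside.
- tape: Bystander: roll of tape lying flat, 54 mm in diameter, 19 mm tall. Origin at the centre of its underside.
- wrench: Bystander: spanner lying flat, 141 mm long (along its y), 24 mm wide, 6 mm thick. Origin at the centre of its underside.
- air_can_axis (a point): Centre of the air can's underside, on the can's axis.
- air_can_cap (a point): Middle of the air can's black cap, on the can's axis, 196 mm above its underside; the cap reaches 10 mm above and below this point.
- monitor: The large monitor at the back right, fixed furniture that never moves. Its screen is 730 mm wide along its y, with the lower edge 130 mm above the desk; seen from above the screen's face runs about 75 mm (lower edge) to 20 mm (top edge) on the -x side of the origin, its frame turned so that -x faces the robot's working area. Keep a hand 60 mm clear of it.
Mind the look-alikes: they are no part of the job. Leave any yellow look-alike of the objective_can alone.

How it is judged:
On the way, in this order (a step that is already met when the one before it is completed fails the run):
1. air can upright, released on the desk, its axis over 165 mm from the crank's hub (from above); canister upright, released inside the carriage's rim, carriage travel still under 60 mm (horizontal distance between air_can_axis and crank_hub above 0.165 m and angle between each of air_can, objective_can's own z axis and vertical below 0.1 rad and height (world z) of air_can below 0.006 m and contact force between the fingers and air_can below 0.2 N and distance between objective_can and nest below 0.014 m and contact force between the fingers and objective_can below 0.2 N and value of joint carriage below 0.06 m), for 0.1 s.
2. the carriage is half-way in (travel 75 to 110 mm) with the sleeve held by the fingers and the canister in its place (value of joint carriage between 0.075 and 0.11 m and contact force between the fingers and sleeve above 1 N and distance between objective_can and nest below 0.014 m), for 0.1 s.
At the end, for the whole second after the job is handed in: Carriage home (travel over 126 of 130 mm), crank at rest; canister upright (0.1 rad) and still on the carriage, origin within 14 mm of the deck's middle; air can upright (0.1 rad) and still on the desk, its axis over 165 mm from the crank's hub seen from above (value of joint carriage above 0.126 m and velocity of joint crank between -0.1 and 0.1 rad/s and distance between objective_can and nest below 0.014 m and angle between each of objective_can, air_can's own z axis and vertical below 0.1 rad and linear speed of each of objective_can, air_can below 0.02 m/s and horizontal distance between air_can_axis and crank_hub above 0.165 m and height (world z) of air_can below 0.006 m); the robot touches nothing.
It fails at once if the crank turns (faster than 0.6 rad/s) while the fingers are not on the sleeve ((velocity of joint crank above 0.6 rad/s or velocity of joint crank below -0.6 rad/s) and contact force between the fingers and sleeve below 0.1 N).
It fails at once if the canister or the air can tips by more than 0.6 rad (angle between any of objective_can, air_can's own z axis and vertical above 0.6 rad).
It fails at once if a bystander (objective, dropper bottle, tape, spanner) is moved by more than 30 mm (distance of any of objective, dropper, tape, wrench from where it was at the start of the episode above 0.03 m).
It also fails if it takes over 70 s, if anything falls off the work surface, if the arm or the gripper's body presses on something with over 40 N, if the wrist force passes 120 N, or if a joint passes its speed limit or range.

## Working session

There is one attempt and no reset: what is moved stays moved. The work goes in short steps, each a Python script; the robot and the scene stay as the last script left them, time stands still between calls to the robot, and variables do not carry over. Pictures are saved under pics/ and viewed, and the job is handed in when it is done.

```bash
ls; mkdir -p pics; python3 - <<'E'
from rig import manip
import cv2,numpy as np
print(manip.current_t(),manip.hold_point_z,manip.current_eef_pos(),manip.current_tool_rot())
for n in ["scene","top","wrist"]:
    d=manip.read_camera(n); cv2.imwrite(f"pics/{n}0.png",d["img"][:,:,::-1])
    print(n,d["mtx"].tolist(),d["distortion"],d.get("camera_from_world",d.get("mount")))
E
```

```text
pics
0.0 -0.0188 [0.16887017 0.67893188 0.21330247] [ 0.55678108 -0.43572552  0.5573871   0.43526742]
scene [[435.6381909308666, 0.0, 315.500201987925], [0.0, 435.6381909308666, 198.4518046333828], [0.0, 0.0, 1.0]] [-0.00252129  0.          0.          0.          0.        ] [[ 0.90289882 -0.42984179 -0.00312347 -0.49436208]
 [-0.31226846 -0.65090343 -0.69196325  0.30788883]
 [ 0.29540164  0.62574816 -0.72192597  1.05300116]
 [ 0.          0.          0.          1.        ]]
top [[473.7331038061928, 0.0, 319.6371397415015], [0.0, 473.7331038061928, 196.11876959519614], [0.0, 0.0, 1.0]] [0.02992855 0.         0.         0.         0.        ] [[ 7.84592332e-02 -9.96917008e-01  7.92257511e-04 -1.87015454e-02]
 [-9.75982889e-01 -7.69736364e-02 -2.03795142e-01  5.79067610e-01]
 [ 2.03227826e-01  1.52163808e-02 -9.79013234e-01  1.53315902e+00]
 [ 0.00000000e+00  0.00000000e+00  0.00000000e+00  1.00000000e+00]]
wrist [[349.08016816664866, 0.0, 316.74017448603456], [0.0, 349.08016816664866, 201.50837782820128], [0.0, 0.0, 1.0]] [-0.04229945  0.          0.          0.          0.        ] [[-2.37040198e-04 -2.96364740e-01  9.55074806e-01 -1.70559760e-01]
 [ 4.82735645e-04 -9.55074755e-01 -2.96364605e-01  8.50422122e-02]
 [ 9.99999855e-01  3.90798327e-04  3.69456933e-04 -1.25394803e-03]
 [ 0.00000000e+00  0.00000000e+00  0.00000000e+00  1.00000000e+00]]
```

View pics/scene0.png

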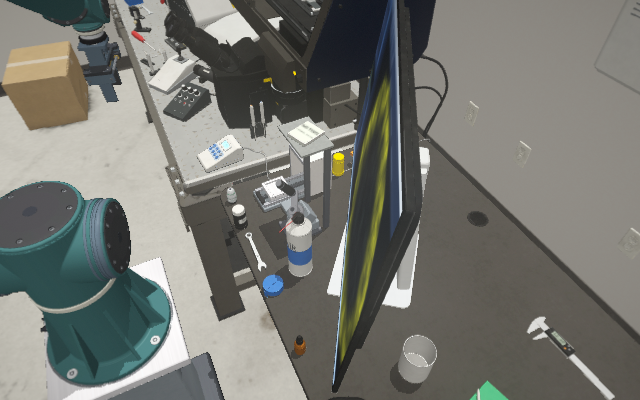

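View pics/top0.png

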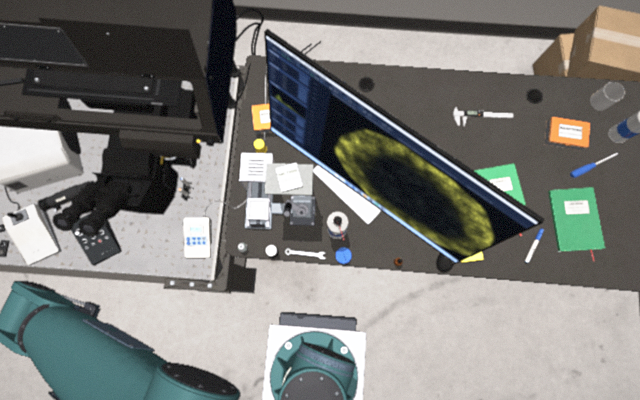

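View pics/wrist0.png

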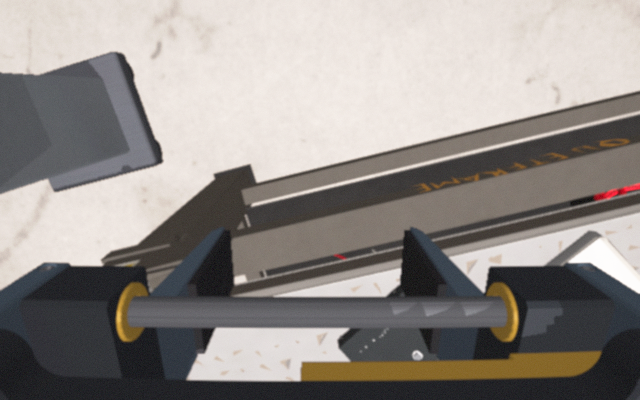

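Candidates for the canister: scene (239,216) black cylinder with white cap / top (271,251); scene (231,195) small bare objective / top (242,247); yellow look-alike at scene (338,163) / top (259,144). By the description it is the black one with the white cap. I'll check that with close crops.

```bash
python3 - <<'E'
import cv2
a=cv2.imread("pics/scene0.png")[110:300,210:370]; cv2.imwrite("pics/sc_crop.png",cv2.resize(a,None,fx=3.1,fy=3.1,interpolation=cv2.INTER_CUBIC))
a=cv2.imread("pics/top0.png")[130:275,230:420]; cv2.imwrite("pics/top_crop.png",cv2.resize(a,None,fx=4,fy=4,interpolation=cv2.INTER_CUBIC))
E
```

```text
(no output)
```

View pics/sc_crop.png

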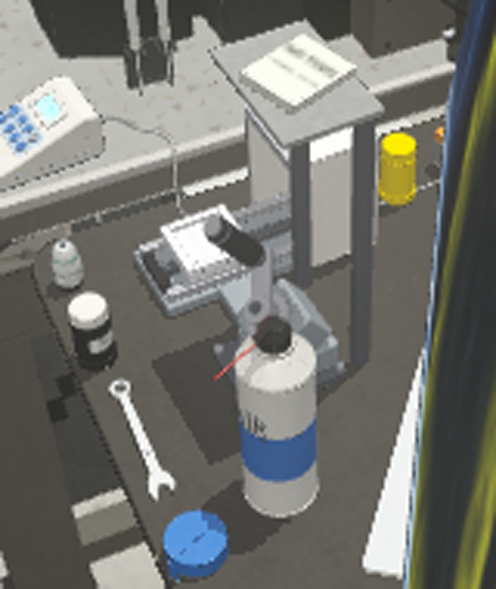

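View pics/top_crop.png

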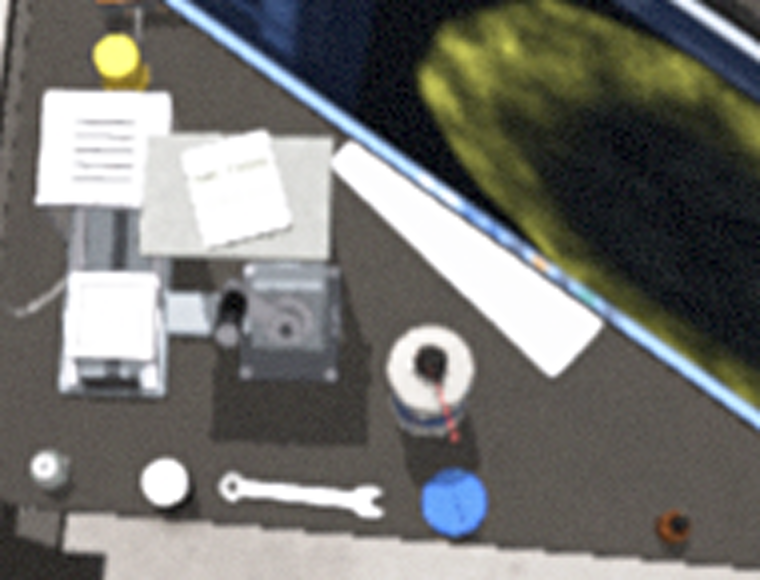

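Crops: the canister is the black body with a white cap, at scene (239,216) / top (271,251). The objective (242,247), the yellow look-alike (259,144), the dropper (398,261) and the tape (343,255) are ruled out. The air can is at top (338,220), and the deck at about (258,208).

```bash
cat > h.py <<'E'
from rig import manip
import cv2,numpy as np
from scipy.spatial.transform import Rotation as R
def q2R(q): return R.from_quat([q[1],q[2],q[3],q[0]]).as_matrix()
def R2q(M):
    q=R.from_matrix(M).as_quat(); return [q[3],q[0],q[1],q[2]]
def cam(n):
    if n=="wrist":
        p=np.array(manip.current_eef_pos());M=q2R(manip.current_tool_rot())
        d=manip.read_camera(n)
        T=np.eye(4);T[:3,:3]=M;T[:3,3]=p
        W=T@np.array(d["mount"])
        d["wfc"]=W
    else:
        d=manip.read_camera(n); d["wfc"]=np.linalg.inv(np.array(d["camera_from_world"]))
    d["bgr"]=np.ascontiguousarray(d["img"][:,:,::-1])
    return d
def ray(d,uv):
    uv=np.atleast_2d(np.array(uv,float))
    n=cv2.undistortPoints(uv[:,None],np.array(d["mtx"]),np.array(d["distortion"])).reshape(-1,2)
    W=d["wfc"]
    v=np.c_[n,np.ones(len(n))]@W[:3,:3].T
    return W[:3,3],v/np.linalg.norm(v,axis=1)[:,None]
def onz(d,uv,z):
    o,v=ray(d,uv); s=(z-o[2])/v[:,2]; return o+v*s[:,None]
def proj(d,P):
    P=np.atleast_2d(np.array(P,float)); C=np.linalg.inv(d["wfc"])
    r,_=cv2.Rodrigues(C[:3,:3]); return cv2.projectPoints(P,r,C[:3,3],np.array(d["mtx"]),np.array(d["distortion"]))[0].reshape(-1,2)
def tri(rs):
    A=np.zeros((3,3));b=np.zeros(3)
    for o,v in rs:
        Q=np.eye(3)-np.outer(v,v);A+=Q;b+=Q@o
    X=np.linalg.solve(A,b); return X,[np.linalg.norm((np.eye(3)-np.outer(v,v))@(X-o)) for o,v in rs]
E
python3 - <<'E'
from h import *
t=cam("top");s=cam("scene")
def c(x,y): return (x/4+230-.375,y/4+130-.375)
def cs(x,y): return (x/3.1+210-.34,y/3.1+110-.34)
sh=onz(t,[c(145,135),c(333,137),c(330,258),c(138,255)],.305);print("shelf",sh.round(3).tolist(),np.linalg.norm(np.diff(sh,axis=0),axis=1))
hd=onz(t,[c(43,91),c(170,95),c(165,205),c(36,205)],.142);print("hood",hd.round(3).tolist(),np.linalg.norm(np.diff(hd,axis=0),axis=1))
dk=onz(t,[c(75,272),c(158,273),c(157,358),c(70,355)],.043);print("deck",dk.round(3).tolist(),np.linalg.norm(np.diff(dk,axis=0),axis=1),dk.mean(0))
print("canister",onz(t,[c(165,483)],.07),"scene",onz(s,[cs(88,309)],.07))
print("aircap",onz(t,[c(431,361)],.206),onz(s,[cs(274,328)],.206))
print("tape",onz(t,[c(454,502)],.019),"drop",onz(t,[c(676,524)],.068),"obj",onz(t,[c(46,466)],.053))
print("wrench",onz(t,[c(232,486),c(370,500)],.006))
print("hub",onz(t,[c(288,328)],.085),"monitor base/screen",onz(t,[c(165,0),c(760,425)],.13),onz(t,[c(340,150),c(555,375)],.0))
E
```

```text
shelf [[0.611, 0.185, 0.305], [0.621, 0.05, 0.305], [0.532, 0.045, 0.305], [0.523, 0.181, 0.305]] [0.13502173 0.08888236 0.13610205]
hood [[0.686, 0.293, 0.142], [0.691, 0.19, 0.142], [0.599, 0.185, 0.142], [0.591, 0.288, 0.142]] [0.10299205 0.0917394  0.10319278]
deck [[0.558, 0.268, 0.043], [0.563, 0.198, 0.043], [0.49, 0.191, 0.043], [0.487, 0.264, 0.043]] [0.07036822 0.07293033 0.07316348] [0.52437071 0.23011599 0.043     ]
canister [[0.38401256 0.17095503 0.07      ]] scene [[0.38654389 0.16629299 0.07      ]]
aircap [[ 0.47963715 -0.03449088  0.206     ]] [[ 0.48404039 -0.03954958  0.206     ]]
tape [[ 0.39144173 -0.0671247   0.019     ]] drop [[ 0.3838307  -0.24584929  0.068     ]] obj [[0.39172896 0.27198702 0.053     ]]
wrench [[0.39124438 0.12101686 0.006     ]
 [0.38862879 0.00337323 0.006     ]]
hub [[0.51696462 0.08134375 0.085     ]] monitor base/screen [[ 0.7751739   0.20394926  0.13      ]
 [ 0.46134519 -0.2983991   0.13      ]] [[ 0.69411423  0.05364352  0.        ]
 [ 0.50863331 -0.14731492  0.        ]]
```

```bash
cat >> h.py <<'E'
def ori(f,j):
    f=np.array(f,float);f/=np.linalg.norm(f);j=np.array(j,float);j-=f*(f@j);j/=np.linalg.norm(j)
    return np.c_[f,np.cross(j,f),j]
HP=-0.0188
def tcp_for(g,M): return np.array(g)-M[:,0]*HP   # grasp point -> tcp
def ik(p,M): return manip.solve_ik(list(p),R2q(M))
YAW=np.radians(3.8)
X=np.array([np.cos(YAW),np.sin(YAW),0]);Y=np.array([-np.sin(YAW),np.cos(YAW),0]);Z=np.array([0,0,1.])
A=-np.sin(np.radians(35))*X+np.cos(np.radians(35))*Z
U=np.cos(np.radians(35))*X+np.sin(np.radians(35))*Z
E
python3 - <<'E'
from h import *
def show(n,p,M):
    q=ik(p,M); print(n,None if q is None else np.round(q,2))
for s in (1,-1):
    j=np.array([.2,.98,0])*s
    show("air pick",[.48,-.037,.189],ori([0,0,-1],j)); show("air hi",[.48,-.037,.28],ori([0,0,-1],j))
    show("air place",[.41,-.16,.189],ori([0,0,-1],j))
    show("air place2",[.42,-.155,.22],ori([0,0,-1],j))
for ang in range(0,360,30):
  for tilt in (0,10):
    a=np.radians(ang); j=np.array([np.cos(a),np.sin(a),0]); l=np.array([-np.sin(a),np.cos(a),0]) # lean dir
    f=-Z*np.cos(np.radians(tilt))-l*np.sin(np.radians(tilt))
    M=ori(f,j); show(f"can {ang} {tilt}",tcp_for([.385,.169,.06],M),M)
    show(f"deck {ang} {tilt}",tcp_for([.524,.23,.0975],M),M)
hub=np.array([.515,.083,.085])
for s in (1,-1):
  for ph in np.arange(1.9,-4.5,-.7):
    M=ori(-A,s*Y); show(f"crank {s} {ph:.1f}",tcp_for(hub+A*.05+.05*(np.cos(ph)*U+np.sin(ph)*Y),M),M)
E
```

```text
air pick [-0.13  0.06  2.18 -0.    0.9  -1.49]
air hi [-0.13 -0.06  2.12 -0.    1.08 -1.49]
air place [-0.43 -0.01  2.26 -0.    0.89 -1.79]
air place2 [-0.41 -0.04  2.22 -0.    0.96 -1.78]
air pick [-0.13  0.06  2.18 -0.    0.9   1.65]
air hi [-0.13 -0.06  2.12 -0.    1.08  1.65]
air place [-0.43 -0.01  2.26 -0.    0.89  1.35]
air place2 [-0.41 -0.04  2.22 -0.    0.96  1.37]
can 0 0 [ 0.36  0.27  2.34 -0.    0.54  0.36]
deck 0 0 [ 0.37  0.38  2.04 -0.    0.72  0.37]
can 0 10 [ 0.45  0.3   2.3  -0.27  0.64  0.67]
deck 0 10 [ 0.44  0.41  2.   -0.22  0.81  0.6 ]
can 30 0 [ 0.36  0.27  2.34 -0.    0.54 -0.17]
deck 30 0 [ 0.37  0.38  2.04 -0.    0.72 -0.15]
can 30 10 [ 0.46  0.27  2.34 -0.34  0.54  0.23]
deck 30 10 [ 0.45  0.38  2.05 -0.27  0.71  0.13]
can 60 0 [ 0.36  0.27  2.34 -0.    0.54 -0.69]
deck 60 0 [ 0.37  0.38  2.04 -0.    0.72 -0.67]
can 60 10 [ 0.44  0.25  2.38 -0.34  0.44 -0.3 ]
deck 60 10 [ 0.43  0.36  2.09 -0.25  0.61 -0.41]
can 90 0 [ 0.36  0.27  2.34 -0.    0.54 -1.21]
deck 90 0 [ 0.37  0.38  2.04 -0.    0.72 -1.2 ]
can 90 10 [ 0.4   0.23  2.41 -0.2   0.35 -0.99]
deck 90
[... 1204 characters left out ...]
0 0 [ 0.37  0.38  2.04 -0.    0.72  1.42]
can 300 10 [ 0.37  0.33  2.25 -0.04  0.73  1.45]
deck 300 10 [ 0.38  0.44  1.95 -0.03  0.92  1.45]
can 330 0 [ 0.36  0.27  2.34 -0.    0.54  0.88]
deck 330 0 [ 0.37  0.38  2.04 -0.    0.72  0.9 ]
can 330 10 [ 0.42  0.32  2.27 -0.16  0.7   1.07]
deck 330 10 [ 0.42  0.43  1.97 -0.13  0.88  1.03]
crank 1 1.9 None
crank 1 1.2 None
crank 1 0.5 None
crank 1 -0.2 None
crank 1 -0.9 None
crank 1 -1.6 None
crank 1 -2.3 None
crank 1 -3.0 None
crank 1 -3.7 None
crank 1 -4.4 None
crank -1 1.9 None
crank -1 1.2 None
crank -1 0.5 None
crank -1 -0.2 None
crank -1 -0.9 None
crank -1 -1.6 None
crank -1 -2.3 None
crank -1 -3.0 None
crank -1 -3.7 None
crank -1 -4.4 None
```

```bash
python3 - <<'E'
from h import *
hub=np.array([.515,.083,.085])
for s in (1,-1):
 for lean in (20,24,26,28,30,32):
  l=np.radians(lean); f=np.sin(l)*X-np.cos(l)*Z
  M=ori(f,s*Y); qs=[ik(tcp_for(hub+A*.052+.05*(np.cos(ph)*U+np.sin(ph)*Y),M),M) for ph in np.linspace(1.9,-4.4,12)]
  ok=[q is not None for q in qs]; print(s,lean,''.join('.X'[o] for o in ok))
  if all(ok): print(np.round(qs,2)[::3].tolist(), "min j5",min(q[4] for q in qs))
E
```

```text
1 20 .XXXXXX.....
1 24 ............
1 26 ............
1 28 ............
1 30 ............
1 32 ............
-1 20 .XXXXXX.....
-1 24 ............
-1 26 ............
-1 28 ............
-1 30 ............
-1 32 ............
```

```bash
python3 - <<'E'
from h import *
hub=np.array([.515,.083,.085])
phs=np.linspace(1.9,-4.4,12)
def test(f,j,n):
  M=ori(f,j); qs=[ik(tcp_for(hub+A*.052+.05*(np.cos(ph)*U+np.sin(ph)*Y),M),M) for ph in phs]
  ok=[q is not None for q in qs]; print(n,''.join('.X'[o] for o in ok))
  for q in qs[::3]:
    if q is not None: print("    ",np.round(q,2))
for s in (1,-1):
 for lean in (38,42,46,50,55):
  l=np.radians(lean); f=np.sin(l)*X-np.cos(l)*Z; test(f,s*Y,(s,lean))
# jaw rotated by psi about A then hand tilted by delta about jaw axis
for psi in (-30,-20,20,30):
 for d in (-25,-20,-15,-10,10,15,20,25):
  j=np.cos(np.radians(psi))*Y+np.sin(np.radians(psi))*U
  f=R.from_rotvec(j*np.radians(d)).apply(-A)
  M=ori(f,j)
  n=sum(ik(tcp_for(hub+A*.052+.05*(np.cos(ph)*U+np.sin(ph)*Y),M),M) is not None for ph in phs)
  if n: print(psi,d,n,"f",f.round(2))
E
```

```text
(1, 38) ............
(1, 42) ........XXX.
     [0.18 0.18 2.58 3.35 0.35 1.45]
(1, 46) XX....XXXXXX
     [0.3  0.18 2.53 3.59 0.4  1.32]
     [-0.01  0.15  2.54  2.98  0.35  1.67]
     [0.18 0.21 2.6  3.32 0.47 1.49]
(1, 50) XXXXXXXXXXXX
     [0.31 0.21 2.55 3.53 0.52 1.39]
     [0.17 0.15 2.48 3.36 0.36 1.43]
     [-0.02  0.18  2.56  3.    0.47  1.64]
     [0.19 0.25 2.61 3.3  0.6  1.51]
(1, 55) XXXXXXXXXXXX
     [0.33 0.26 2.57 3.49 0.67 1.45]
     [0.17 0.18 2.5  3.32 0.51 1.48]
     [-0.02  0.22  2.58  3.02  0.62  1.62]
     [0.19 0.31 2.63 3.29 0.76 1.53]
(-1, 38) ............
(-1, 42) ........XXX.
     [ 0.18  0.18  2.58  3.35  0.35 -1.69]
(-1, 46) XX....XXXXXX
     [ 0.3   0.18  2.53  3.59  0.4  -1.82]
     [-0.01  0.15  2.54  2.98  0.35 -1.47]
     [ 0.18  0.21  2.6   3.32  0.47 -1.65]
(-1, 50) XXXXXXXXXXXX
     [ 0.31  0.21  2.55  3.53  0.52 -1.75]
     [ 0.17  0.15  2.48  3.36  0.36 -1.71]
     [-0.02  0.18  2.56  3.    0.47 -1.5 ]
     [ 0.19  0.25  2.61  3.3   0.6  -1.63]
(-1, 55) XXXXXXXXXXXX
     [ 0.33  0.26  2.57  3.49  0.67 -1.7 ]
     [ 0.17  0.18  2.5   3.32  0.51 
[... 282 characters left out ...]
.94]
-30 25 12 f [ 0.23 -0.2  -0.95]
-20 -25 12 f [ 0.83  0.2  -0.51]
-20 -20 12 f [ 0.79  0.17 -0.59]
-20 -15 12 f [ 0.75  0.14 -0.65]
-20 -10 7 f [ 0.69  0.11 -0.71]
-20 15 7 f [ 0.36 -0.06 -0.93]
-20 20 12 f [ 0.28 -0.1  -0.95]
-20 25 12 f [ 0.2  -0.13 -0.97]
20 -25 12 f [ 0.85 -0.09 -0.51]
20 -20 12 f [ 0.81 -0.06 -0.59]
20 -15 12 f [ 0.76 -0.04 -0.65]
20 -10 8 f [ 0.7  -0.01 -0.71]
20 15 6 f [ 0.35  0.11 -0.93]
20 20 12 f [ 0.27  0.13 -0.95]
20 25 12 f [ 0.18  0.16 -0.97]
30 -25 12 f [ 0.83 -0.16 -0.53]
30 -20 12 f [ 0.79 -0.12 -0.6 ]
30 -15 12 f [ 0.74 -0.08 -0.66]
30 -10 7 f [ 0.69 -0.04 -0.72]
30 15 5 f [ 0.36  0.15 -0.92]
30 20 12 f [ 0.28  0.19 -0.94]
30 25 12 f [ 0.21  0.23 -0.95]
```

```bash
python3 - <<'E'
from h import *
D=ori([0,0,-1],[.2,.98,0])
manip.move_to([.22,.42,.40],R2q(ori([0,0,-1],[-.5,.86,0])))
M=ori([0,0,-1],[0,1,0])
manip.move_to([.42,.14,.34],R2q(M))
d=cam("wrist"); np.savez("w1.npz",wfc=d["wfc"],mtx=d["mtx"],distortion=d["distortion"]); cv2.imwrite("pics/w1.png",d["bgr"])
print(manip.current_t(),manip.current_ft_force())
E
```

```text
2.8417 [-0.70360672 -0.34544273  1.02091769]
```

View pics/w1.png

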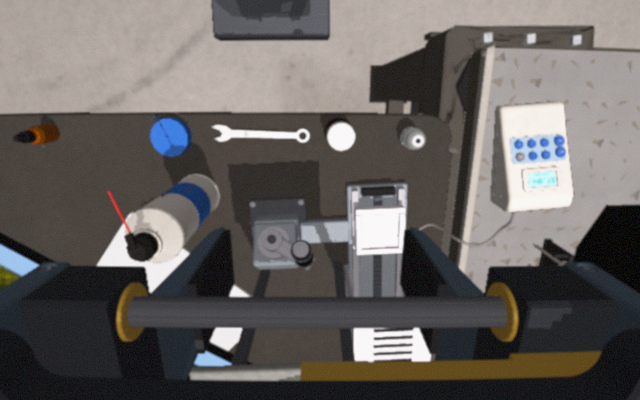

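Wrist view: canister cap at (341,136), air-can cap at (142,247), sleeve end at (301,251), hub at (271,240), deck's white flat at about (380,228), tape at (169,136), dropper at (38,134). Next I'll measure these by mask.

```bash
python3 - <<'E'
from h import *
z=np.load("w1.npz"); d=dict(z); img=cv2.imread("pics/w1.png"); g=cv2.cvtColor(img,cv2.COLOR_BGR2GRAY)
def blob(mask,box):
    x0,y0,x1,y1=box; m=np.zeros_like(mask); m[y0:y1,x0:x1]=mask[y0:y1,x0:x1]
    cs,_=cv2.findContours(m,cv2.RETR_EXTERNAL,cv2.CHAIN_APPROX_NONE); c=max(cs,key=cv2.contourArea)
    return c
br=((g>185)*255).astype(np.uint8)
c=blob(br,(320,112,362,158)); (u,v),r=cv2.minEnclosingCircle(c); print("can cap px",u,v,r,onz(d,[(u,v),(u+r,v)],.07))
c=blob(br,(345,190,412,265)); rc=cv2.minAreaRect(c); print("deck",rc); b=onz(d,cv2.boxPoints(rc),.0375); print(b.round(4),np.linalg.norm(np.diff(b,axis=0),axis=1),b.mean(0))
dk=((g<45)*255).astype(np.uint8)
c=blob(dk,(122,228,165,270)); print("aircap",cv2.boundingRect(c),cv2.minEnclosingCircle(c))
c=blob(dk,(285,236,318,272)); print("sleeve",cv2.boundingRect(c),cv2.minEnclosingCircle(c))
for n,b in (("a",(100,170,230,270)),("b",(240,185,420,275))):
    x0,y0,x1,y1=b; cv2.imwrite(f"pics/w1{n}.png",cv2.resize(img[y0:y1,x0:x1],None,fx=4.4,fy=4.4,interpolation=cv2.INTER_CUBIC))
E
```

```text
can cap px 340.55487060546875 136.21340942382812 13.941167831420898 [[0.38584482 0.16956795 0.07      ]
 [0.38579443 0.18702489 0.07      ]]
deck ((380.5, 222.0), (64.0, 49.0), 90.0)
[[0.4645 0.1951 0.0375]
 [0.4644 0.2642 0.0375]
 [0.5635 0.272  0.0375]
 [0.5634 0.1986 0.0375]] [0.0691503  0.09940578 0.07336942] [0.51392482 0.23246502 0.0375    ]
aircap (126, 233, 31, 27) ((140.78688049316406, 243.5327911376953), 16.16578483581543)
sleeve (295, 251, 18, 16) ((303.7950744628906, 257.2377014160156), 8.798396110534668)
```

View pics/w1b.png

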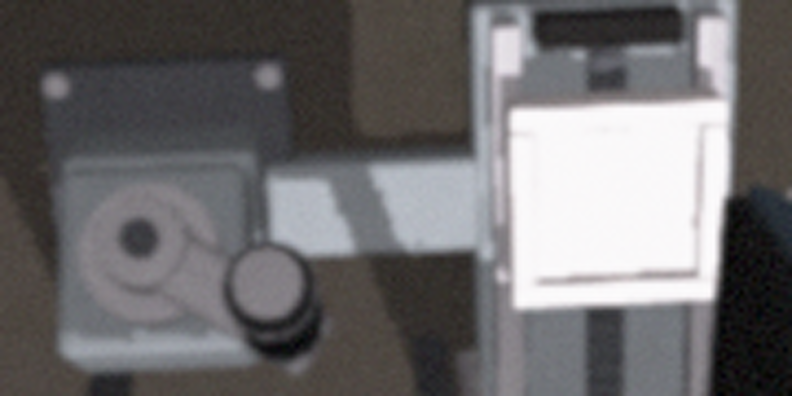

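View pics/w1a.png

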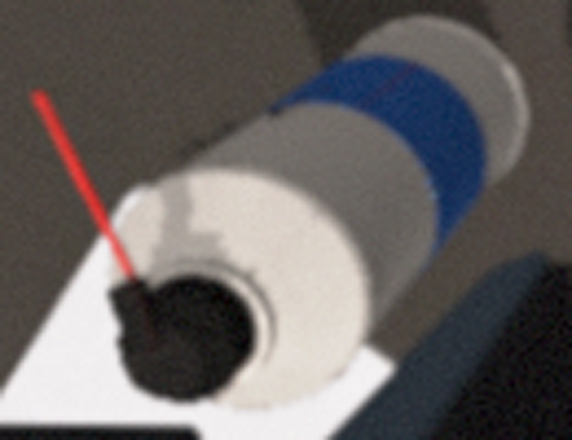

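```bash
python3 - <<'E'
from h import *
d=dict(np.load("w1.npz"))
B=lambda x,y:((x+.5)/4.4+240-.5,(y+.5)/4.4+185-.5)
A_=lambda x,y:((x+.5)/4.4+100-.5,(y+.5)/4.4+170-.5)
b=onz(d,[B(511,103),B(727,97),B(722,302),B(513,307)],.043);print(b.round(4).tolist(),np.linalg.norm(b-np.roll(b,1,0),axis=1),"ctr",b.mean(0))
for e in (b[1]-b[0],b[2]-b[3]): print("yaw",np.degrees(np.arctan2(-e[0],e[1])))
for e in (b[3]-b[0],b[2]-b[1]): print("yaw",np.degrees(np.arctan2(e[1],e[0])))
s=onz(d,[B(267,280)],.1363)[0]; print("sleeve end",s)
hub=s-A*.074-.05*(np.cos(1.9)*U+np.sin(1.9)*Y); print("hub from sleeve",hub)
for t in (.005,.010,.015): 
    p=onz(d,[B(139,238)],.085+t*.819)[0]-A*t; print("hub from boss",t,p)
print("gearbox near corners",onz(d,[B(55,85),B(268,75)],0.006))
print("aircap",onz(d,[A_(195,333)],.206), "dist view base",)
print("tape",onz(d,[(169,136.5)],.019),"straw tip",onz(d,[A_(38,95)],.2))
print("beam edges",onz(d,[B(270,172),B(470,160)],.016))
E
```

```text
[[0.4894, 0.195, 0.043], [0.4872, 0.2644, 0.043], [0.5596, 0.2684, 0.043], [0.5613, 0.1982, 0.043]] [0.07206269 0.06945374 0.07244364 0.07019384] ctr [0.52438369 0.23151269 0.043     ]
yaw 1.739692858840114
yaw 1.4404028063054835
yaw 2.562246087043092
yaw 3.1426278780702823
sleeve end [0.5082663  0.12065966 0.1363    ]
hub from sleeve [0.56696545 0.0771392  0.08495431]
hub from boss 0.005 [0.51944098 0.08053763 0.08499924]
hub from boss 0.01 [0.52053555 0.0813032  0.08499848]
hub from boss 0.015 [0.52163012 0.08206878 0.08499772]
gearbox near corners [[0.49528712 0.04177889 0.006     ]
 [0.49156475 0.11539336 0.006     ]]
aircap [[ 0.47356642 -0.02636249  0.206     ]] dist view base
tape [[ 0.39184024 -0.06796276  0.019     ]] straw tip [[ 0.42125122 -0.05570332  0.2       ]]
beam edges [[0.52340559 0.11612878 0.016     ]
 [0.51891337 0.18483527 0.016     ]]
```

```bash
python3 - <<'E'
from h import *
from scipy.optimize import least_squares
d=dict(np.load("w1.npz")); t=cam("top"); s=cam("scene")
B=lambda x,y:((x+.5)/4.4+240-.5,(y+.5)/4.4+185-.5)
A_=lambda x,y:((x+.5)/4.4+100-.5,(y+.5)/4.4+170-.5)
for n,dd in (("top",t),("scene",s)): cv2.imwrite(f"pics/{n}1.png",dd["bgr"])
c=lambda x,y:(x/4+230-.375,y/4+130-.375)
cs=lambda x,y:(x/3.1+210-.34,y/3.1+110-.34)
def rr(dd,uv): o,v=ray(dd,uv); return o,v[0]
w=rr(d,A_(195,333)); print("cap", tri([w,rr(t,c(431,361))]),tri([rr(s,cs(274,332)),rr(t,c(431,361))]),tri([w,rr(s,cs(274,332))]))
print("camera pos", d["wfc"][:3,3],t["wfc"][:3,3],s["wfc"][:3,3])
# crank angle: boss + sleeve end, unknown hub xy & phi
obs=np.array([B(139,238),B(267,280)])
for tb in (.005,.01,.015):
  def f(p):
    hub=np.array([p[0],p[1],.085]); P=[hub+tb*A,hub+.074*A+.05*(np.cos(p[2])*U+np.sin(p[2])*Y)]
    return (proj(d,P)-obs).ravel()
  r=least_squares(f,[.52,.08,1.]); print(tb,r.x,r.cost,"theta",1.9-r.x[2],"travel",.014*(1.9-r.x[2]))
  hub=np.array([r.x[0],r.x[1],.085]);ph=r.x[2];E=hub+.074*A+.05*(np.cos(ph)*U+np.sin(ph)*Y)
  print(E,proj(t,[hub,E]),proj(s,[hub,E]))
E
python3 - <<'E'
import cv2
a=cv2.imread("pics/scene1.png")[110:300,210:370]; cv2.imwrite("pics/sc_crop1.png",cv2.resize(a,None,fx=3.1,fy=3.1,interpolation=cv2.INTER_CUBIC))
E
```

```text
cap (array([ 0.48176323, -0.03522917,  0.18924701]), [np.float64(0.0006093733408889899), np.float64(0.0006093733408889853)]) (array([ 0.4833456 , -0.03517607,  0.19633295]), [np.float64(0.0021861982552136144), np.float64(0.002186198255213705)]) (array([ 0.483179  , -0.0338607 ,  0.19295428]), [np.float64(0.0033505601079376894), np.float64(0.0033505601079377298)])
camera pos [0.33467777 0.13959214 0.51064772] [0.25504681 0.00259992 1.61900895] [ 0.23144464 -0.67100513  0.97169251]
0.005 [0.51969247 0.08095266 1.00129468] 0.11730759948408621 theta 0.8987053200167401 travel 0.01258187448023436
[0.49658673 0.12161925 0.16108123] [[301.81520292 210.81842518]
 [287.30963392 212.85633804]] [[293.57125228 210.87299692]
 [278.39039181 184.24869704]]
0.01 [0.52042901 0.08112417 1.01112104] 0.022247539259417592 theta 0.8888789581395755 travel 0.012444305413954058
[0.49696659 0.12203053 0.16084315] [[301.78251682 210.59421785]
 [287.19463656 212.7393577 ]] [[293.79255856 210.74520223]
 [278.47039962 184.1721142 ]]
0.015 [0.52118846 0.08130134 1.0214588 ] 0.4147954804890643 theta 0.878541199910156 travel 0.012299576798742185
[0.49734883 0.12245541 0.1605911 ] [[301.74871812 210.36307652]
 [287.07571772 212.62210244]] [[294.02057223 210.61342358]
 [278.54957512 184.09587218]]
```

View pics/sc_crop1.png

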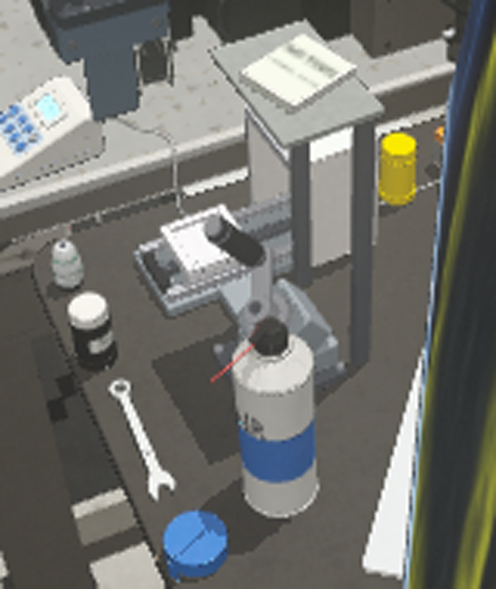

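```bash
cat >> h.py <<'E'
def lean(j,deg,toward):   # tool down, hand leaning by deg towards horizontal dir, jaw j
    j=np.array(j,float);j/=np.linalg.norm(j);t=np.array(toward,float);t-=j*(j@t);t/=np.linalg.norm(t)
    a=np.radians(deg);return ori(-Z*np.cos(a)-t*np.sin(a),j)
MA=lean([-.07,.998,0],8,[-1,0,0])
HUB=np.array([.5204,.0811,.085])
E
python3 - <<'E'
from h import *
p=np.array([.480,-.034,.27]); 
manip.move_to(list(p-MA[:,0]*.04),R2q(MA))
manip.wait(.2)
d=cam("wrist"); np.savez("w2.npz",wfc=d["wfc"],mtx=d["mtx"],distortion=d["distortion"]); cv2.imwrite("pics/w2.png",d["bgr"])
s=cam("scene");cv2.imwrite("pics/scene2.png",s["bgr"])
print(manip.current_t(),manip.current_eef_pos())
E
```

```text
4.0083 [ 0.47453131 -0.03353668  0.30978652]
```

View pics/w2.png

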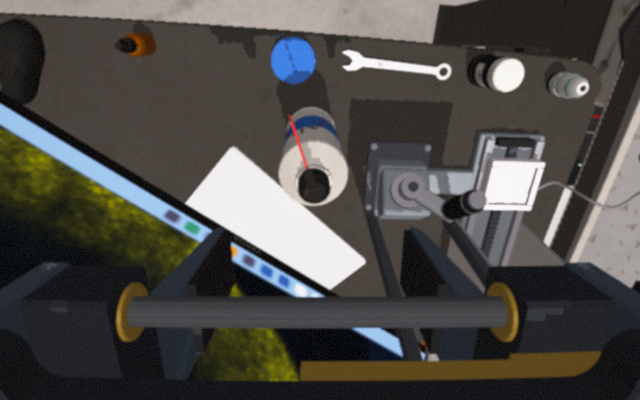

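View pics/scene2.png

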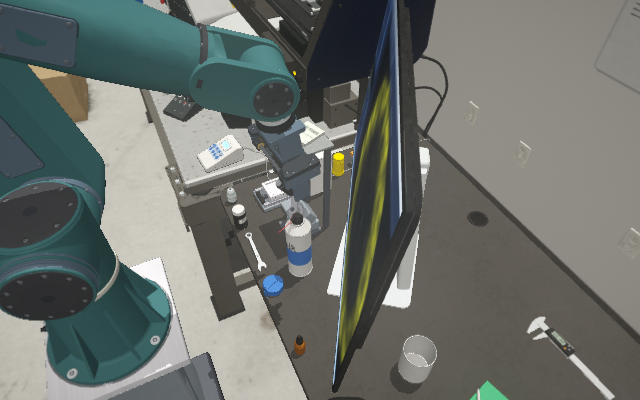

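The wrist view shows the air-can cap at (313,186), with the straw pointing away from both fingers. The hub is at (411,187), the sleeve at (463,205), and the deck at (513,185).

```bash
python3 - <<'E'
from h import *
d=dict(np.load("w2.npz")); img=cv2.imread("pics/w2.png"); g=cv2.cvtColor(img,cv2.COLOR_BGR2GRAY)
for n,b in (("a",(265,90,365,220)),("b",(355,125,555,275))):
    x0,y0,x1,y1=b; cv2.imwrite(f"pics/w2{n}.png",cv2.resize(img[y0:y1,x0:x1],None,fx=4,fy=4,interpolation=cv2.INTER_CUBIC))
m=((g<60)*255).astype(np.uint8); mm=np.zeros_like(m); mm[160:212,290:338]=m[160:212,290:338]
c=max(cv2.findContours(mm,0,1)[0],key=cv2.contourArea); print(cv2.boundingRect(c),cv2.minEnclosingCircle(c),cv2.minAreaRect(c))
(u,v),r=cv2.minEnclosingCircle(c)
for z in (.19,.196,.206): print(z,onz(d,[(u,v),(u+r,v)],z).round(4).tolist())
print(d["wfc"][:3,3])
E
```

```text
(299, 169, 30, 33) ((313.4210510253906, 184.84210205078125), 17.094026565551758) ((313.5, 185.0), (32.0, 29.0), 90.0)
0.19 [[0.4813, -0.0365, 0.19], [0.4803, -0.0218, 0.19]]
0.196 [[0.4789, -0.0366, 0.196], [0.4778, -0.0223, 0.196]]
0.206 [[0.4747, -0.0368, 0.206], [0.4737, -0.023, 0.206]]
[ 0.36655712 -0.04192779  0.46704761]
```

View pics/w2a.png

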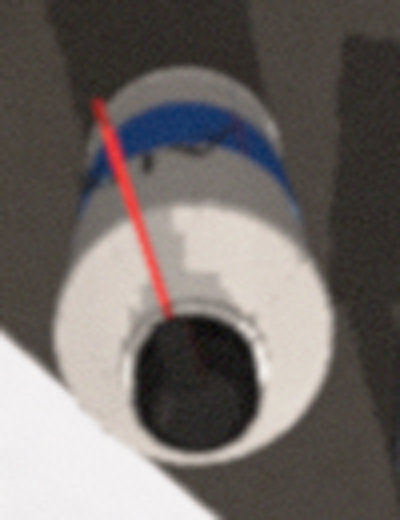

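View pics/w2b.png

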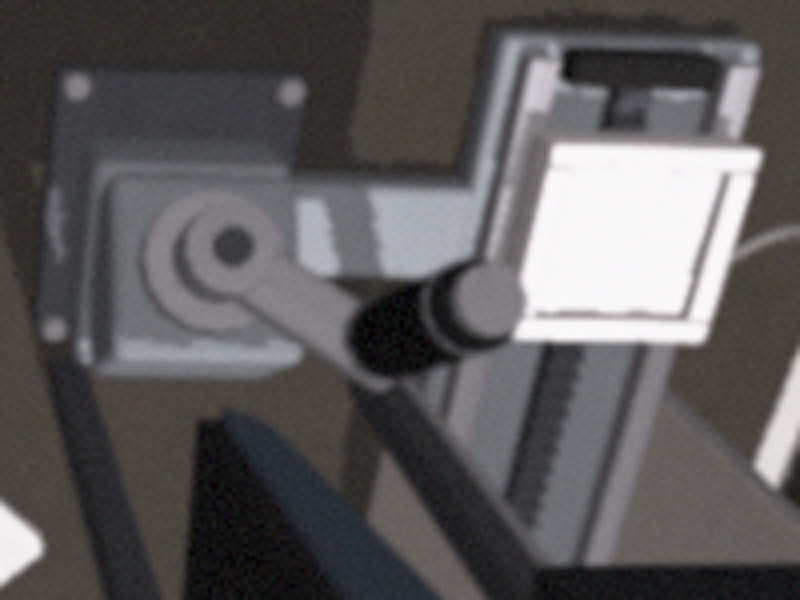

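```bash
python3 - <<'E'
from h import *
d1=dict(np.load("w1.npz"));d2=dict(np.load("w2.npz"))
B=lambda x,y:((x+.5)/4.4+240-.5,(y+.5)/4.4+185-.5)
C=lambda x,y:((x+.5)/4+355-.5,(y+.5)/4+125-.5)
def rr(dd,uv): o,v=ray(dd,uv); return o,v[0]
for n,a,b in (("end",B(267,280),C(487,303)),("boss",B(139,238),C(234,246)),("rimTR",B(727,97),C(762,150)),("rimBR",B(722,302),C(706,340)),("rimTL",B(511,103),C(546,140))):
    print(n,*tri([rr(d1,a),rr(d2,b)]))
ph=1.011
E=HUB+.074*A+.05*(np.cos(ph)*U+np.sin(ph)*Y);print("pred",E,HUB+.01*A, proj(d2,[E,HUB+.01*A]),C(487,303),C(234,246))
r=onz(d2,[C(546,140),C(762,150),C(706,340)],.043);print(r,np.linalg.norm(np.diff(r,axis=0),axis=1),(r[0]+r[2])/2)
E
```

```text
end [0.49606716 0.12208581 0.16411313] [np.float64(0.0006341447707204092), np.float64(0.0006341447707203778)]
boss [0.51437665 0.08103857 0.09401941] [np.float64(7.165230881867919e-05), np.float64(7.165230881872298e-05)]
rimTR [0.48790287 0.26463511 0.04251325] [np.float64(0.0004731695528641903), np.float64(0.00047316955286412076)]
rimBR [0.55729363 0.26758014 0.04522783] [np.float64(0.0010996402264916293), np.float64(0.0010996402264917449)]
rimTL [0.49239629 0.19598253 0.03518219] [np.float64(0.00043243261038214284), np.float64(0.0004324326103822482)]
pred [0.49694198 0.12200344 0.1608461 ] [0.51467685 0.08071987 0.09319152] [[474.69521376 199.11033315]
 [412.62958679 186.13035205]] (476.375, 200.375) (413.125, 186.125)
[[0.49055871 0.19178657 0.043     ]
 [0.48825304 0.26443417 0.043     ]
 [0.55709243 0.26878506 0.043     ]] [0.07268418 0.06897675] [0.52382557 0.23028582 0.043     ]
```

```bash
python3 - <<'E'
from h import *
p=np.array([.480,-.0366,.191])
manip.command_gripper(.065)
manip.movel(list(p-MA[:,0]*.04),R2q(MA),feed=.15)
print(manip.movel(list(p),feed=.08,contact_N=6),manip.current_eef_pos(),manip.current_ft_force())
manip.command_gripper(0.0,f_grip=30)
print("w",manip.current_grip_width(),manip.current_ft_force())
manip.movel(list(p+[0,0,.03]),feed=.06)
print(manip.current_grip_width(),manip.current_ft_force(),manip.current_t())
d=cam("scene");cv2.imwrite("pics/scene3.png",cv2.resize(d["bgr"][150:300,200:400],None,fx=4,fy=4))
E
```

```text
False [ 0.48019355 -0.03660891  0.19124312] [0.68020083 0.15297685 0.07966877]
w 0.025442078914633577 [-0.48429611  0.66232569  1.39430218]
0.025637208673040777 [ 0.32770709  0.04368062 -3.69318166] 7.2583
```

View pics/scene3.png

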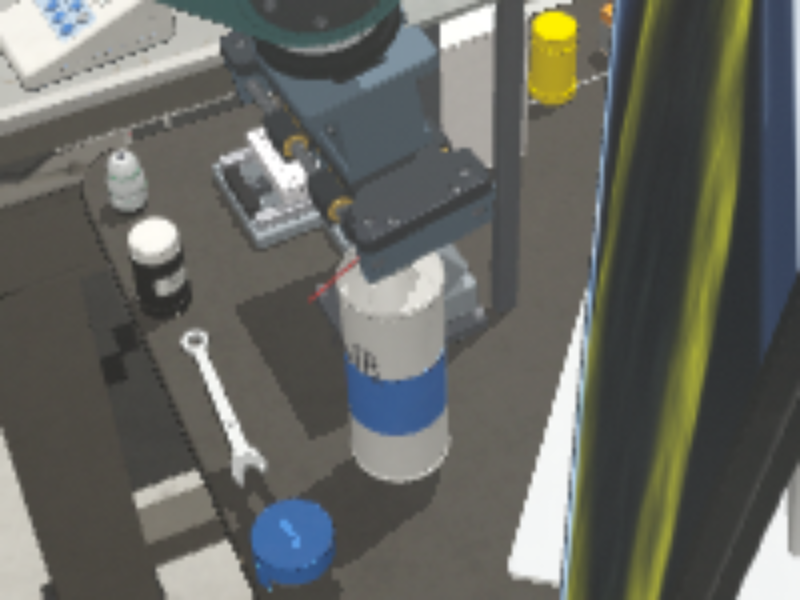

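```bash
python3 - <<'E'
from h import *
print(ik([.412,-.158,.19],MA))
manip.movel([.412,-.158,.2215],feed=.12)
manip.movel([.412,-.158,.196],feed=.08)
print(manip.movel([.412,-.158,.189],feed=.02,contact_N=4),manip.current_eef_pos(),manip.current_ft_force())
d=cam("scene");cv2.imwrite("pics/scene4.png",cv2.resize(d["bgr"][200:380,200:400],None,fx=3.3,fy=3.3))
print(manip.current_t())
E
```

```text
[-0.4621613  -0.06708792  2.31697131  0.1012264   0.77375741 -2.17124446]
True [ 0.41278473 -0.1582496   0.19121025] [-0.28884233  1.9151258   3.19103884]
9.4583
```

View pics/scene4.png

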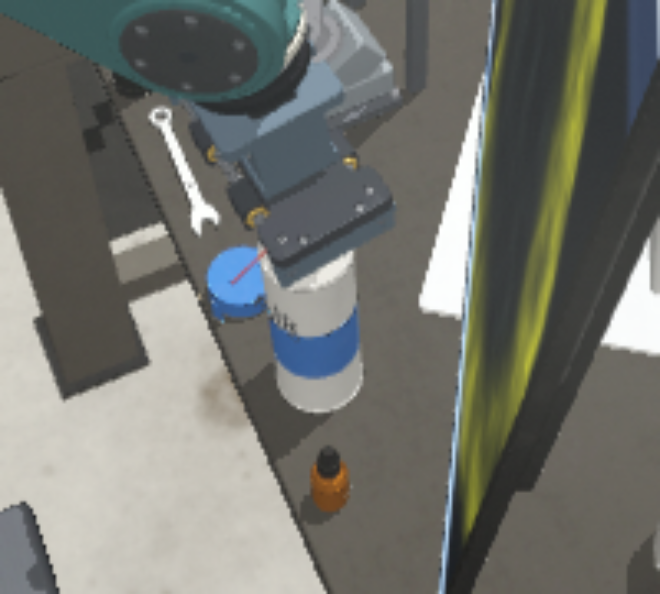

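```bash
cat >> h.py <<'E'
a30=np.radians(30);MC=lean([np.cos(a30),np.sin(a30),0],10,[-np.sin(a30),np.cos(a30),0])
E
python3 - <<'E'
from h import *
manip.command_gripper(.06)
print(manip.current_ft_force())
p=np.array(manip.current_eef_pos())
manip.movel(list(p-MA[:,0]*.03),feed=.08)
manip.movel(list(p-MA[:,0]*.12),feed=.25)
d=cam("scene");cv2.imwrite("pics/scene5.png",cv2.resize(d["bgr"][200:380,200:400],None,fx=3.3,fy=3.3))
d=cam("wrist");np.savez("w3.npz",wfc=d["wfc"],mtx=d["mtx"],distortion=d["distortion"]);cv2.imwrite("pics/w3.png",d["bgr"])
print(manip.current_t())
E
```

```text
[-0.06818939  0.36069818  0.46874428]
11.275
```

View pics/scene5.png

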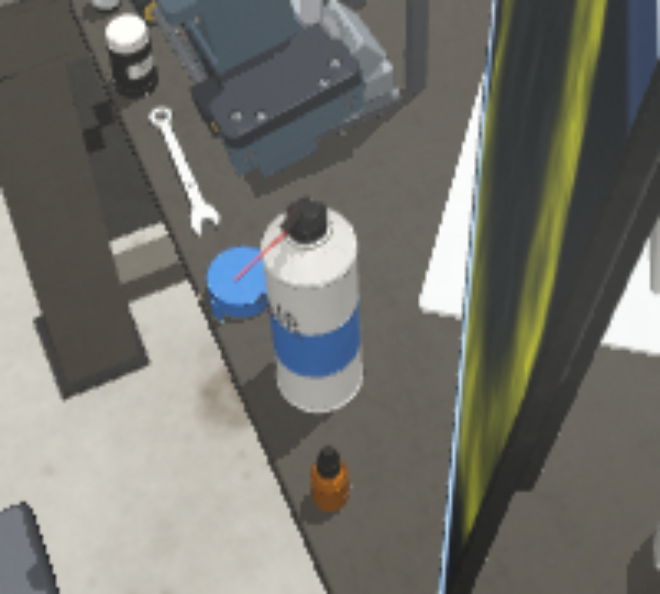

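View pics/w3.png

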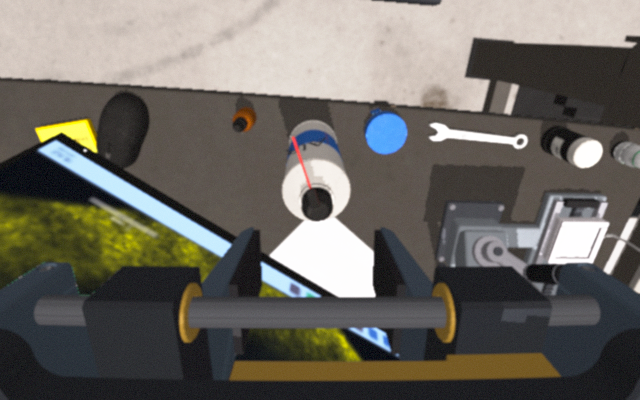

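The air can stands upright and released at about (0.41,-0.16), seen at wrist (317,204), clear of tape and dropper. Now the canister.

```bash
python3 - <<'E'
from h import *
g=np.array([.3855,.1695,.061]); p=tcp_for(g,MC)
manip.command_gripper(.075)
manip.move_to(list(p-MC[:,0]*.12),R2q(MC))
d=cam("wrist");np.savez("w4.npz",wfc=d["wfc"],mtx=d["mtx"],distortion=d["distortion"]);cv2.imwrite("pics/w4.png",d["bgr"])
print(proj(d,[[.3855,.1695,.07]]),manip.current_t())
E
```

```text
[[318.17830478 205.95562465]] 13.7583
```

View pics/w4.png

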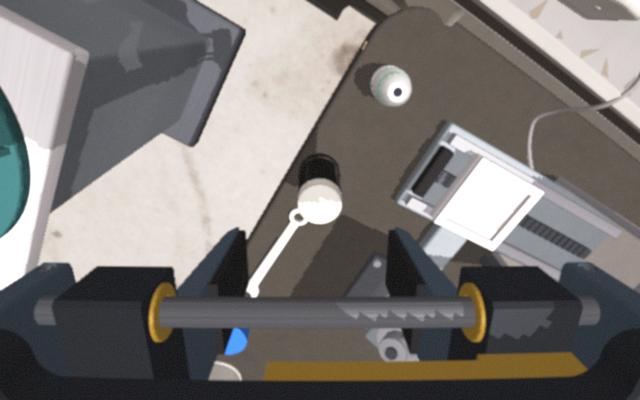

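```bash
python3 - <<'E'
from h import *
d=dict(np.load("w4.npz")); img=cv2.imread("pics/w4.png"); g=cv2.cvtColor(img,cv2.COLOR_BGR2GRAY)
m=((g>165)*255).astype(np.uint8); mm=np.zeros_like(m); mm[172:228,296:348]=m[172:228,296:348]
mm=cv2.morphologyEx(mm,cv2.MORPH_OPEN,cv2.getStructuringElement(cv2.MORPH_ELLIPSE,(15,15)))
c=max(cv2.findContours(mm,0,1)[0],key=cv2.contourArea);e=cv2.fitEllipse(c);print(cv2.minEnclosingCircle(c),e); print(onz(d,[e[0]],.07))
cv2.imwrite("pics/w4a.png",cv2.resize(img[110:270,380:580],None,fx=4,fy=4,interpolation=cv2.INTER_CUBIC))
E
```

```text
((319.14398193359375, 202.34573364257812), 22.846647262573242) ((319.27215576171875, 202.38536071777344), (43.0167236328125, 43.525691986083984), 22.511463165283203)
[[0.38464822 0.17268341 0.07      ]]
```

View pics/w4a.png

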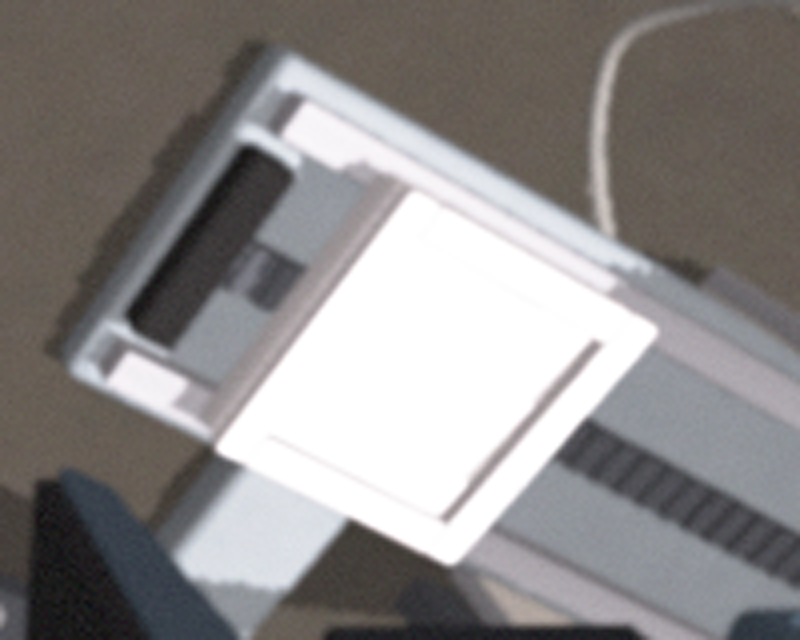

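```bash
python3 - <<'E'
from h import *
d=dict(np.load("w4.npz"))
C=lambda x,y:((x+.5)/4+380-.5,(y+.5)/4+110-.5)
r=onz(d,[C(413,185),C(657,328),C(452,565),C(218,452)],.043);print(r.round(4),np.linalg.norm(r-np.roll(r,1,0),axis=1),r.mean(0))
g=np.array([.385,.1715,.061]); p=tcp_for(g,MC)
manip.movel(list(p-MC[:,0]*.04),feed=.2)
print(manip.movel(list(p),feed=.08,contact_N=6),manip.current_ft_force())
manip.command_gripper(0,f_grip=20)
print("w",manip.current_grip_width(),manip.current_ft_force())
manip.movel(list(p+[0,0,.08]),feed=.12)
d=cam("wrist");cv2.imwrite("pics/w5.png",d["bgr"])
d=cam("scene");cv2.imwrite("pics/scene6.png",cv2.resize(d["bgr"][120:280,180:380],None,fx=4,fy=4))
print(manip.current_grip_width(),manip.current_ft_force(),manip.current_t())
E
```

```text
[[0.4872 0.2658 0.043 ]
 [0.5573 0.2685 0.043 ]
 [0.5614 0.1984 0.043 ]
 [0.4924 0.1949 0.043 ]] [0.07105863 0.0700527  0.07016647 0.06910776] [0.52459325 0.2319001  0.043     ]
False [-0.74235602  0.26019476  0.3387746 ]
w 0.039514998212875255 [ 0.18430001 -0.10677844  2.04448952]
0.03915866123951057 [-1.21399764 -0.50326818 -1.16089471] 16.5167
```

View pics/w5.png

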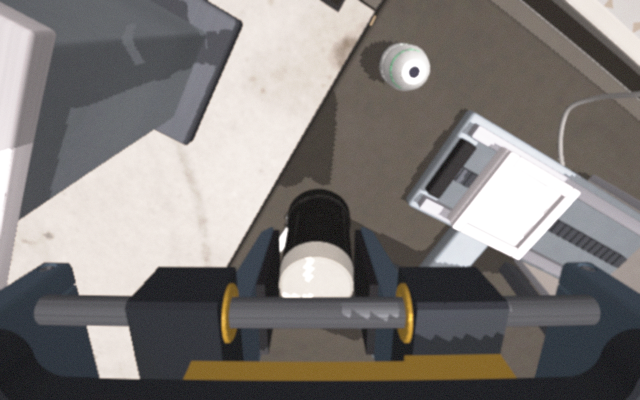

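View pics/scene6.png

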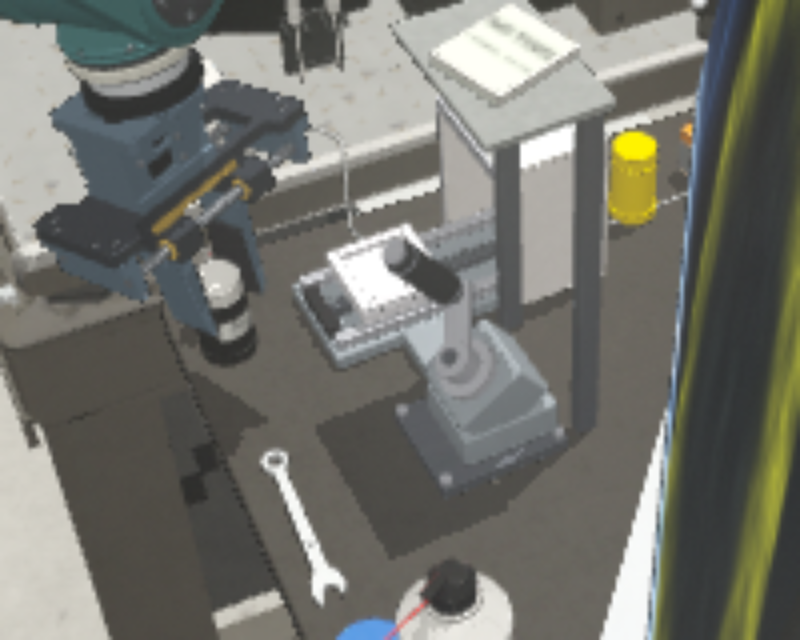

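```bash
python3 - <<'E'
from h import *
g=np.array([.5245,.2308,.0985]); p=tcp_for(g,MC)
manip.movel(list(p+[0,0,.045]),feed=.12)
manip.wait(.1)
d=cam("wrist");cv2.imwrite("pics/w6.png",d["bgr"]);
print(manip.current_grip_width(),manip.current_ft_force(),manip.current_t(),manip.current_eef_pos()-(p+[0,0,.045]))
E
```

```text
0.03912635309972441 [-0.7158027  -0.68589878 -1.65175078] 18.0833 [-3.44043308e-04 -1.41536497e-04  5.35864898e-05]
```

View pics/w6.png

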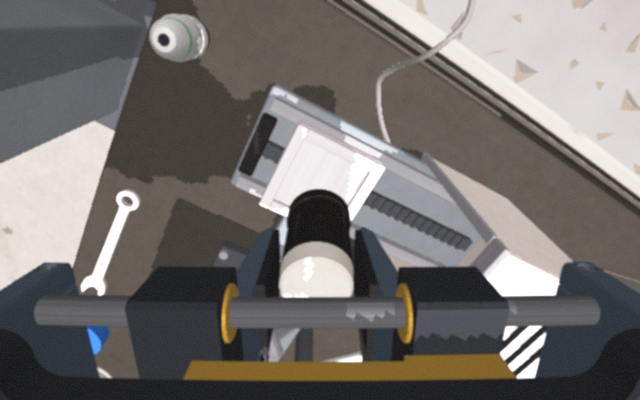

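```bash
python3 - <<'E'
from h import *
g=np.array([.5245,.2308,.0985]); p=tcp_for(g,MC)
print(manip.movel(list(p+[0,0,.006]),feed=.06,contact_N=5),manip.current_ft_force())
print(manip.movel(list(p-[0,0,.006]),feed=.015,contact_N=3),manip.current_eef_pos()-p,manip.current_ft_force())
d=cam("wrist");np.savez("w7.npz",wfc=d["wfc"],mtx=d["mtx"],distortion=d["distortion"]);cv2.imwrite("pics/w7.png",d["bgr"])
print(manip.current_t())
E
```

```text
False [-0.30338552  0.34942861 -0.63341992]
True [ 0.0003332   0.00012033 -0.0001774 ] [0.91656392 0.08754605 3.98688238]
19.4417
```

View pics/w7.png

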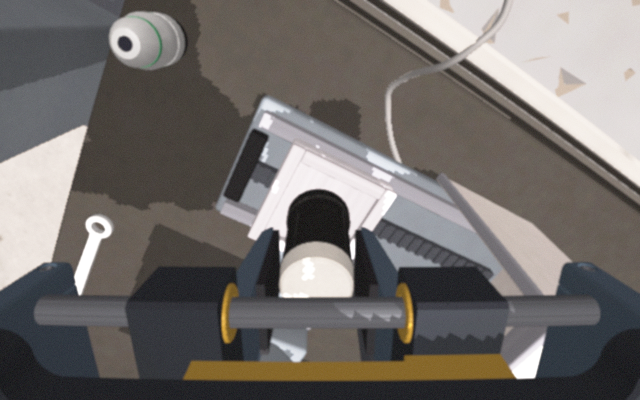

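Contact came within 0.2 mm of the deck's height, so the canister is on the flat and not on the rim. Releasing.

```bash
python3 - <<'E'
from h import *
manip.command_gripper(.06)
p=np.array(manip.current_eef_pos())
manip.movel(list(p-MC[:,0]*.03),feed=.08)
manip.movel(list(p-MC[:,0]*.13),feed=.2)
d=cam("wrist");np.savez("w8.npz",wfc=d["wfc"],mtx=d["mtx"],distortion=d["distortion"]);cv2.imwrite("pics/w8.png",d["bgr"])
d=cam("top");cv2.imwrite("pics/top8.png",cv2.resize(d["bgr"][130:275,230:420],None,fx=4,fy=4,interpolation=cv2.INTER_CUBIC))
print(manip.current_t())
E
```

```text
21.2333
```

View pics/w8.png

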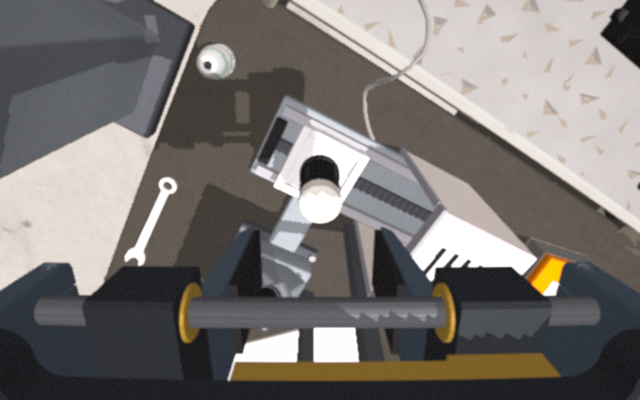

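```bash
python3 - <<'E'
from h import *
# plan crank approach: IK checks
for lean_ in (49,51,53):
  l=np.radians(lean_); M=ori(np.sin(l)*X-np.cos(l)*Z,Y)
  for off in (.048,.052,.056):
    qs=[]
    for ph in np.linspace(1.05,-7.5,60):
      q=ik(tcp_for(HUB+A*off+.05*(np.cos(ph)*U+np.sin(ph)*Y),M),M); qs.append(q)
    bad=sum(q is None for q in qs); Q=np.array([q for q in qs if q is not None]); print(lean_,off,bad,Q.min(0).round(2),Q.max(0).round(2))
  g=tcp_for(HUB+A*.052+.05*(np.cos(1.011)*U+np.sin(1.011)*Y),M)
  for k in (.05,.1,.14): 
    for nm,dr in (("A",A),("f",-M[:,0])):
      q=ik(g+dr*k,M); print(nm,k,None if q is None else np.round(q,2),(g+dr*k).round(3))
E
```

```text
49 0.048 0 [-0.02  0.16  2.46  2.99  0.34  1.34] [0.3  0.26 2.6  3.55 0.57 1.65]
49 0.052 0 [-0.02  0.15  2.46  2.99  0.33  1.33] [0.3  0.24 2.61 3.56 0.56 1.66]
49 0.056 0 [-0.02  0.13  2.47  2.98  0.32  1.32] [0.3  0.23 2.61 3.57 0.55 1.66]
A 0.05 None [0.495 0.122 0.171]
f 0.05 [0.29 0.02 2.55 3.7  0.31 1.18] [0.486 0.121 0.163]
A 0.1 None [0.466 0.12  0.212]
f 0.1 None [0.448 0.119 0.196]
A 0.14 None [0.444 0.118 0.245]
f 0.14 None [0.418 0.117 0.222]
51 0.048 0 [-0.02  0.17  2.47  3.    0.39  1.37] [0.3  0.28 2.61 3.52 0.63 1.64]
51 0.052 0 [-0.02  0.16  2.48  3.    0.39  1.36] [0.31 0.26 2.61 3.53 0.63 1.64]
51 0.056 0 [-0.02  0.15  2.48  2.99  0.38  1.36] [0.31 0.25 2.62 3.54 0.62 1.65]
A 0.05 [0.28 0.02 2.54 3.67 0.34 1.21] [0.495 0.122 0.172]
f 0.05 [0.29 0.03 2.56 3.64 0.37 1.24] [0.485 0.121 0.162]
A 0.1 None [0.467 0.12  0.213]
f 0.1 None [0.447 0.119 0.194]
A 0.14 None [0.444 0.118 0.246]
f 0.14 None [0.416 0.117 0.219]
53 0.048 0 [-0.02  0.18  2.48  3.01  0.45  1.4 ] [0.31 0.3  2.61 3.5  0.7  1.63]
53 0.052 0 [-0.02  0.17  2.48  3.    0.44  1.39] [0.31 0.29 2.62 3.51 0.69 1.63]
53 0.056 0 [-0.03  0.16  2.49  3.    0.44  1.38] [0.31 0.27 2.62 3.51 0.68 1.64]
A 0.05 [0.29 0.03 2.55 3.61 0.4  1.26] [0.496 0.122 0.172]
f 0.05 [0.3  0.05 2.57 3.59 0.43 1.3 ] [0.485 0.121 0.162]
A 0.1 None [0.467 0.12  0.213]
f 0.1 [ 0.33 -0.13  2.64  3.82  0.34  1.09] [0.445 0.119 0.192]
A 0.14 None [0.444 0.119 0.246]
f 0.14 None [0.413 0.116 0.216]
```

```bash
python3 - <<'E'
from h import *
d=dict(np.load("w8.npz")); img=cv2.imread("pics/w8.png")
cv2.imwrite("pics/w8a.png",cv2.resize(img[90:240,240:390],None,fx=4,fy=4,interpolation=cv2.INTER_CUBIC))
g=cv2.cvtColor(img,cv2.COLOR_BGR2GRAY)
print(proj(d,[[.5243,.2312,.1075],[.5243,.2312,.0375]]))
for x in (.36,.40,.44):
 for z in (.25,.3,.36,.42):
  o=[]
  for l in (0,10,20,30,45,55,65,75):
    a=np.radians(l);M=ori(np.sin(a)*X-np.cos(a)*Z,Y);q=ik([x,.1,z],M); o.append((l,None if q is None else np.round(q,2).tolist()))
  print(x,z,[k for k in o if k[1]])
E
```

```text
[[319.66509975 202.98818949]
 [319.19551106 170.48327798]]
0.36 0.25 [(0, [0.21, -0.24, 2.33, -0.0, 1.05, -1.43]), (10, [0.23, -0.34, 2.41, -0.04, 0.91, -1.39]), (20, [0.25, -0.44, 2.49, -0.09, 0.75, -1.33]), (30, [0.29, -0.53, 2.57, -0.2, 0.59, -1.21])]
0.36 0.3 [(0, [0.21, -0.31, 2.28, -0.0, 1.17, -1.43]), (10, [0.23, -0.41, 2.35, -0.03, 1.03, -1.39]), (20, [0.25, -0.51, 2.43, -0.08, 0.88, -1.34]), (30, [0.29, -0.61, 2.51, -0.17, 0.73, -1.25]), (45, [0.35, -0.73, 2.64, -0.42, 0.51, -0.99])]
0.36 0.36 [(0, [0.21, -0.37, 2.21, -0.0, 1.3, -1.43]), (10, [0.23, -0.47, 2.28, -0.03, 1.16, -1.4]), (20, [0.25, -0.57, 2.36, -0.08, 1.01, -1.35]), (30, [0.29, -0.67, 2.43, -0.14, 0.87, -1.29])]
0.36 0.42 [(0, [0.21, -0.41, 2.13, -0.0, 1.41, -1.43]), (10, [0.23, -0.51, 2.2, -0.03, 1.28, -1.4]), (20, [0.25, -0.61, 2.27, -0.07, 1.13, -1.36]), (30, [0.29, -0.7, 2.35, -0.13, 0.99, -1.31])]
0.4 0.25 [(0, [0.19, -0.16, 2.26, -0.0, 1.04, -1.45]), (10, [0.2, -0.25, 2.34, -0.03, 0.88, -1.42]), (20, [0.22, -0.34, 2.43, -0.08, 0.71, -1.36]), (30, [0.25, -0.41, 2.51, -0.18, 0.53, -1.26])]
0.4 0.3 [(0, [0.19
[... 1011 characters left out ...]
0.23, 2.23, -0.02, 0.97, -1.44]), (20, [0.2, -0.32, 2.32, -0.06, 0.8, -1.4]), (30, [0.22, -0.39, 2.4, -0.13, 0.62, -1.33]), (45, [0.25, -0.47, 2.53, -0.4, 0.33, -1.06])]
0.44 0.36 [(0, [0.17, -0.2, 2.09, -0.0, 1.25, -1.47]), (10, [0.18, -0.29, 2.17, -0.02, 1.09, -1.44]), (20, [0.2, -0.38, 2.25, -0.06, 0.93, -1.41]), (30, [0.22, -0.46, 2.33, -0.11, 0.76, -1.36]), (45, [0.25, -0.56, 2.46, -0.28, 0.48, -1.19])]
0.44 0.42 [(0, [0.17, -0.24, 2.02, -0.0, 1.36, -1.47]), (10, [0.18, -0.33, 2.09, -0.02, 1.21, -1.45]), (20, [0.2, -0.43, 2.17, -0.05, 1.05, -1.42]), (30, [0.22, -0.51, 2.26, -0.1, 0.88, -1.38]), (45, [0.25, -0.62, 2.38, -0.22, 0.61, -1.26]), (55, [0.27, -0.68, 2.47, -0.41, 0.43, -1.08])]
```

View pics/w8a.png

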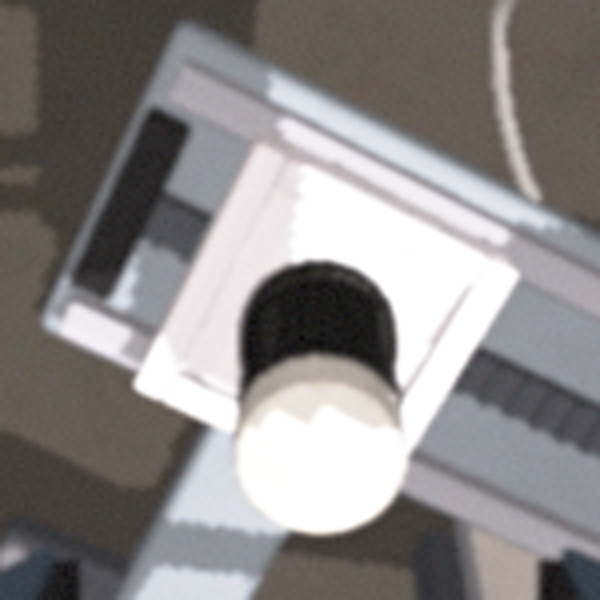

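```bash
cat > fk.py <<'E'
from h import *
import pickle,os
def rows(q):
    c,s=np.cos,np.sin; q1,q2,q3=q[:3]
    r=np.array([c(q1),s(q1),0]); zz=Z
    a=q2+q3
    return np.c_[r,zz,s(q2)*r+c(q2)*zz,s(a)*r+c(a)*zz,c(a)*r-s(a)*zz]
def rot(q):
    return R.from_euler('ZYZYZ',[q[0],q[1]+q[2],SG[0]*q[3],q[4],SG[1]*q[5]]).as_matrix()
SG=(1,1)
def fkM(q): return rot(q)@CM
def fk(q):
    M=fkM(q); return rows(q)@PAR[:5]+PAR[5]*M[:,0],M
if os.path.exists("fk.pkl"): PAR,SG,CM=pickle.load(open("fk.pkl","rb"))
E
python3 - <<'E'
import fk; from fk import *
rng=np.random.default_rng(0); D=[]
while len(D)<60:
    p=np.array([rng.uniform(.35,.6),rng.uniform(-.1,.35),rng.uniform(.1,.4)]); l=np.radians(rng.uniform(-10,60)); az=rng.uniform(-1,1)
    f=np.array([np.sin(l)*np.cos(az),np.sin(l)*np.sin(az),-np.cos(l)]); M=ori(f,R.from_rotvec(Z*rng.uniform(-3,3)).apply([0,1,0]))
    q=ik(p,M)
    if q is not None: D.append((q,p,M))
Aa=np.vstack([np.c_[rows(q),M[:,0]] for q,p,M in D]);b=np.hstack([p for q,p,M in D])
x,res,_,sv=np.linalg.lstsq(Aa,b,rcond=None);print(x,np.abs(Aa@x-b).max(),sv)
best=None
for s1 in (1,-1):
  for s2 in (1,-1):
    fk.SG=(s1,s2); Cs=[fk.rot(q).T@M for q,p,M in D]; C=Cs[0]; e=max(np.abs(c-C).max() for c in Cs); print(s1,s2,e)
    if best is None or e<best[0]: best=(e,(s1,s2),C)
pickle.dump((x,best[1],best[2]),open("fk.pkl","wb"))
E
```

```text
[0.0019639  0.31529135 0.54679944 0.60084309 0.03894662 0.26522017] 0.025180732387621224 [15.08461719 10.94585128  3.03197852  1.22940077  1.13124057  0.81156564]Traceback (most recent call last):
  File "<stdin>", line 13, in <module>
AttributeError: 'function' object has no attribute 'rot'
```

```bash
cat > fk.py <<'E'
from h import *
import pickle,os
def ang(q,SG): return [q[0],q[1]+q[2],SG[0]*q[3],q[4],SG[1]*q[5]]
def cols(q,SG):
    c,s=np.cos,np.sin; q1,q2,q3=q[:3]
    r=np.array([c(q1),s(q1),0]);y=np.array([-s(q1),c(q1),0])
    R3=R.from_euler('ZY',[q1,q2+q3]).as_matrix();R4=R.from_euler('ZYZ',ang(q,SG)[:3]).as_matrix();R5=R.from_euler('ZYZY',ang(q,SG)[:4]).as_matrix()
    return np.c_[r,Z,y,s(q2)*r+c(q2)*Z,R3[:,[2,0]],R4[:,[0,1]],R5[:,[2,0]]]
def rot(q,SG): return R.from_euler('ZYZYZ',ang(q,SG)).as_matrix()
if os.path.exists("fk.pkl"): PAR,SGN,CM=pickle.load(open("fk.pkl","rb"))
def fkin(q): return cols(q,SGN)@PAR, rot(q,SGN)@CM
E
rm -f fk.pkl; python3 - <<'E'
from fk import *
rng=np.random.default_rng(0); D=[]
while len(D)<80:
    p=np.array([rng.uniform(.35,.6),rng.uniform(-.1,.35),rng.uniform(.1,.4)]); l=np.radians(rng.uniform(-10,60)); az=rng.uniform(-1,1)
    f=np.array([np.sin(l)*np.cos(az),np.sin(l)*np.sin(az),-np.cos(l)]); M=ori(f,R.from_rotvec(Z*rng.uniform(-3,3)).apply([0,1,0]))
    q=ik(p,M)
    if q is not None: D.append((q,p,M))
best=None
for s1 in (1,-1):
  for s2 in (1,-1):
    SG=(s1,s2); Cs=[rot(q,SG).T@M for q,p,M in D]; e=max(np.abs(c-Cs[0]).max() for c in Cs); print(SG,e)
    if best is None or e<best[0]: best=(e,SG,Cs[0])
Aa=np.vstack([cols(q,best[1]) for q,p,M in D]);b=np.hstack([p for q,p,M in D])
x,res,_,sv=np.linalg.lstsq(Aa,b,rcond=None);print(x.round(4),np.abs(Aa@x-b).max(),sv[-1]);print(best[2].round(3))
pickle.dump((x,best[1],best[2]),open("fk.pkl","wb"))
E
```

```text
Traceback (most recent call last):
  File "fk.py", line 9, in rot
    def rot(q,SG): return R.from_euler('ZYZYZ',ang(q,SG)).as_matrix()
                          ~~~~~~~~~~~~^^^^^^^^^^^^^^^^^^^
  File "scipy/spatial/transform/_rotation.pyx", line 1413, in scipy.spatial.transform._rotation.Rotation.from_euler
ValueError: Expected axis specification to be a non-empty string of upto 3 characters, got ZYZYZ
```

```bash
python3 - <<'E'
s=open("fk.py").read()
s=s.replace("def cols","def E(ax,a):\n    r=R.identity()\n    for c,t in zip(ax,a): r=r*R.from_euler(c,t)\n    return r\ndef cols").replace("R.from_euler('ZY'","E('ZY'").replace("R.from_euler('ZYZ","E('ZYZ")
open("fk.py","w").write(s)
E
cat > fit.py <<'E'
from fk import *
rng=np.random.default_rng(0); D=[]
while len(D)<80:
    p=np.array([rng.uniform(.35,.6),rng.uniform(-.1,.35),rng.uniform(.1,.4)]); l=np.radians(rng.uniform(-10,60)); az=rng.uniform(-1,1)
    f=np.array([np.sin(l)*np.cos(az),np.sin(l)*np.sin(az),-np.cos(l)]); M=ori(f,R.from_rotvec(Z*rng.uniform(-3,3)).apply([0,1,0]))
    q=ik(p,M)
    if q is not None: D.append((q,p,M))
best=None
for s1 in (1,-1):
  for s2 in (1,-1):
    SG=(s1,s2); Cs=[rot(q,SG).T@M for q,p,M in D]; e=max(np.abs(c-Cs[0]).max() for c in Cs); print(SG,e)
    if best is None or e<best[0]: best=(e,SG,Cs[0])
Aa=np.vstack([cols(q,best[1]) for q,p,M in D]);b=np.hstack([p for q,p,M in D])
x,res,_,sv=np.linalg.lstsq(Aa,b,rcond=None);print(x.round(4),np.abs(Aa@x-b).max(),sv[-1]);print(best[2].round(3))
pickle.dump((x,best[1],best[2]),open("fk.pkl","wb"))
E
python3 fit.py
```

```text
(1, 1) 1.1399534372040141e-15
(1, -1) 1.9993023817438078
(-1, 1) 1.9138219861895016
(-1, -1) 1.9762134582502544
[ 0.      0.3181  0.0233  0.5508  0.6039  0.0414 -0.     -0.      0.2688
 -0.    ] 9.992007221626409e-16 0.7578337940984116
[[ 0.  0. -1.]
 [-0.  1.  0.]
 [ 1.  0.  0.]]
```

```bash
cat > coll.py <<'E'
from fk import *
def boxpts(o,ax,lo,hi,n=6):
    g=np.stack(np.meshgrid(*[np.linspace(a,b,n) for a,b in zip(lo,hi)]),-1).reshape(-1,3); return np.array(o)+g@np.array(ax)
HX=np.array([X,Y,Z])
shelf0=np.array([.5275,.113,0])
def obst(trav,phi):
    O={}
    O["shelf"]=boxpts(shelf0,HX,[0,-.068,.297],[.09,.068,.305],14)
    O["posts"]=np.vstack([boxpts(shelf0,HX,[.075,s*.06-.005,0],[.085,s*.06+.005,.297],20) for s in(1,-1)])
    ho=np.array([.560,.234,0]); O["hood"]=boxpts(ho,HX,[.035,-.05,0],[.127,.05,.142],12); O["bed"]=boxpts(ho,HX,[-.1,-.045,0],[.125,.045,.043],12)
    dk=np.array([.5243,.2312,.0375])+X*(trav-.0124); O["can"]=boxpts(dk,HX,[-.02,-.02,0],[.02,.02,.07],6)
    O["gear"]=boxpts(HUB*[1,1,0],HX,[-.03,-.043,0],[.06,.043,.075],8)
    s=HUB+.05*(np.cos(phi)*U+np.sin(phi)*Y)
    O["crankarm"]=np.array([HUB+t*(s-HUB) for t in np.linspace(-.2,1.2,10)])
    O["sleeve"]=np.vstack([s+A*t+.012*(np.cos(w)*U+np.sin(w)*Y) for t in np.linspace(.01,.074,9) for w in np.linspace(0,6.28,9)])
    O["air"]=boxpts([.413,-.158,0],np.eye(3),[-.033,-.033,0],[.033,.033,.206],8)
    O["desk"]=boxpts([.33,-.3,0],np.eye(3),[0,0,0],[.3,.7,.0],20)
    O["objv"]=boxpts([.392,.272,0],np.eye(3),[-.015,-.015,0],[.015,.015,.053],4)
    return O
# hand parts: lo,hi in tool frame
def parts(w=.06):
    return {"body":([-.21,-.038,-.089],[HP-.06,.038,.089]),"wrist":([-.40,-.06,-.06],[-.20,.06,.06]),"cam":([-.2,.05,-.03],[-.15,.105,.03]),
     "fL":([HP-.06,-.016,w/2],[0,.016,w/2+.015]),"fR":([HP-.06,-.016,-w/2-.015],[0,.016,-w/2])}
def clear(q,O,w=.06):
    p,M=fkin(q); out={}
    for on,P in O.items():
        L=(P-p)@M
        for pn,(lo,hi) in parts(w).items():
            dd=np.linalg.norm(np.maximum(np.maximum(np.array(lo)-L,L-np.array(hi)),0),axis=1).min()
            out[on,pn]=dd
    return out
def path(q0,q1,O,w=.06,n=25):
    mn={}
    for t in np.linspace(0,1,n):
        for k,v in clear(np.array(q0)+t*(np.array(q1)-q0),O,w).items(): mn[k]=min(mn.get(k,9),v)
    return sorted(((round(v,3),*k) for k,v in mn.items()))[:7]
E
python3 - <<'E'
from coll import *
O=obst(.0124,1.011)
q0=np.array(manip.current_joint_pos());print(q0.round(3),clear(q0,O)[("can","body")])
a=np.radians(25);Mh=ori(np.sin(a)*X-np.cos(a)*Z,Y); qh=ik([.38,.1,.34],Mh); print("qh",np.round(qh,2)); print(path(q0,qh,O))
l=np.radians(53); M=ori(np.sin(l)*X-np.cos(l)*Z,Y)
g=tcp_for(HUB+A*.054+.05*(np.cos(1.011)*U+np.sin(1.011)*Y),M)
qp=ik(g-M[:,0]*.06,M);qg=ik(g,M);print(np.round(qp,2),np.round(qg,2))
for j2 in (-.7,-.5,-.3):
  q2=[.33,j2,2.6,3.6,.45,1.25]; print(j2,fkin(q2)[0].round(3),fkin(q2)[1][:,0].round(2)); print(path(qh,q2,O)); print(path(q2,qp,O))
print(path(qp,qg,O))
E
```

```text
[ 0.489  0.191  2.008 -0.215  0.95   0.091] 0.17416722195712536
qh [ 0.25 -0.55  2.4  -0.1   0.87 -1.34]
[(np.float64(0.027), 'shelf', 'body'), (np.float64(0.03), 'shelf', 'fL'), (np.float64(0.047), 'shelf', 'fR'), (np.float64(0.071), 'posts', 'body'), (np.float64(0.074), 'hood', 'fL'), (np.float64(0.077), 'posts', 'fL'), (np.float64(0.09), 'sleeve', 'fR')]
[0.3  0.01 2.59 3.63 0.41 1.26] [0.27 0.19 2.51 3.49 0.5  1.39]
-0.7 [0.45  0.124 0.526] [0.99 0.13 0.08]
[(np.float64(0.14), 'shelf', 'fL'), (np.float64(0.14), 'shelf', 'fR'), (np.float64(0.191), 'shelf', 'body'), (np.float64(0.21), 'sleeve', 'fR'), (np.float64(0.212), 'sleeve', 'fL'), (np.float64(0.214), 'posts', 'fR'), (np.float64(0.215), 'posts', 'fL')]
[(np.float64(0.025), 'shelf', 'fR'), (np.float64(0.026), 'shelf', 'fL'), (np.float64(0.029), 'sleeve', 'fL'), (np.float64(0.029), 'sleeve', 'fR'), (np.float64(0.079), 'can', 'fL'), (np.float64(0.084), 'gear', 'fR'), (np.float64(0.086), 'shelf', 'body')]
-0.5 [0.48  0.135 0.429] [ 0.98  0.13 -0.12]
[(np.float64(0.114), 'shelf', 'fR'), (np.float64(0.121), 'shelf', 'fL'), (np.floa
[... 545 characters left out ...]
), (np.float64(0.107), 'shelf', 'body'), (np.float64(0.115), 'posts', 'fL'), (np.float64(0.117), 'posts', 'fR'), (np.float64(0.146), 'sleeve', 'fR'), (np.float64(0.153), 'shelf', 'cam')]
[(np.float64(0.026), 'shelf', 'fR'), (np.float64(0.029), 'shelf', 'fL'), (np.float64(0.029), 'sleeve', 'fL'), (np.float64(0.029), 'sleeve', 'fR'), (np.float64(0.079), 'can', 'fL'), (np.float64(0.084), 'gear', 'fR'), (np.float64(0.087), 'shelf', 'body')]
[(np.float64(0.018), 'sleeve', 'fL'), (np.float64(0.018), 'sleeve', 'fR'), (np.float64(0.032), 'crankarm', 'fR'), (np.float64(0.037), 'sleeve', 'body'), (np.float64(0.04), 'crankarm', 'fL'), (np.float64(0.044), 'can', 'fL'), (np.float64(0.045), 'gear', 'fR')]
```

```bash
python3 - <<'E'
from coll import *
O=obst(.0124,1.011)
l=np.radians(53); M=ori(np.sin(l)*X-np.cos(l)*Z,Y)
g=tcp_for(HUB+A*.054+.05*(np.cos(1.011)*U+np.sin(1.011)*Y),M)
qp=np.array(ik(g-M[:,0]*.065,M)); print(qp.round(3))
for s in (1,-1):
 for ln in (10,20,30):
  for x in (.34,.38,.42):
   for z in (.22,.26,.30,.34):
    a=np.radians(ln);Mh=ori(np.sin(a)*X-np.cos(a)*Z,s*Y)
    for y in (.06,.1):
     qh=ik([x,y,z],Mh)
     if qh is None: continue
     r=path(qh,qp,O); T=np.max(np.abs(qp-qh)/np.array([1.89,1.89,2.39,3.14,3.14,3.14]))
     if r[0][0]>.035: print(s,ln,x,y,z,r[:2],round(T,2), [ (fkin(qh+t*(qp-qh))[0]).round(2).tolist() for t in (.25,.5,.75)])
E
```

```text
[ 0.307 -0.011  2.597  3.651  0.402  1.243]
```

```bash
python3 - <<'E'
from coll import *
O=obst(.0124,1.011)
l=np.radians(53); M=ori(np.sin(l)*X-np.cos(l)*Z,Y)
g=tcp_for(HUB+A*.054+.05*(np.cos(1.011)*U+np.sin(1.011)*Y),M)
qp=np.array(ik(g-M[:,0]*.065,M)); print(clear(qp,O)["sleeve","fL"])
res=[]
for s in (1,):
 for ln in (10,20,30):
  for x in (.34,.38,.42):
   for z in (.22,.26,.30,.34,.40):
    a=np.radians(ln);Mh=ori(np.sin(a)*X-np.cos(a)*Z,s*Y)
    for y in (.0,.06,.1):
     qh=ik([x,y,z],Mh)
     if qh is None: continue
     r=path(qh,qp,O); sh=min([k[0] for k in r if k[1]=="shelf"]+[9]); res.append((r[0][0],sh,ln,x,y,z,r[0][1:], [ (fkin(qh+t*(qp-qh))[0]).round(2).tolist() for t in (.25,.5,.75)]))
res.sort(key=lambda r:-r[0])
for r in res[:6]: print(r)
E
```

```text
0.03260140514913084
(np.float64(0.031), np.float64(0.034), 30, 0.34, 0.06, 0.22, ('sleeve', 'fR'), [[0.34, 0.19, 0.22], [0.4, 0.24, 0.25], [0.47, 0.2, 0.24]])
(np.float64(0.029), np.float64(0.03), 20, 0.34, 0.1, 0.22, ('sleeve', 'fR'), [[0.33, 0.24, 0.22], [0.4, 0.29, 0.26], [0.47, 0.22, 0.25]])
(np.float64(0.029), np.float64(0.043), 30, 0.34, 0.1, 0.22, ('sleeve', 'fR'), [[0.32, 0.22, 0.21], [0.38, 0.27, 0.24], [0.45, 0.22, 0.24]])
(np.float64(0.029), np.float64(0.037), 30, 0.38, 0.06, 0.22, ('sleeve', 'fR'), [[0.38, 0.18, 0.21], [0.42, 0.23, 0.24], [0.47, 0.19, 0.23]])
(np.float64(0.029), np.float64(0.029), 30, 0.38, 0.1, 0.26, ('shelf', 'fR'), [[0.36, 0.23, 0.24], [0.41, 0.28, 0.27], [0.47, 0.22, 0.25]])
(np.float64(0.028), np.float64(0.047), 30, 0.38, 0.1, 0.22, ('sleeve', 'fR'), [[0.36, 0.21, 0.2], [0.4, 0.26, 0.23], [0.46, 0.22, 0.23]])
```

```bash
python3 - <<'E'
from coll import *
O=obst(.0124,1.011)
q0=np.array(manip.current_joint_pos())
a=np.radians(30);Mh=ori(np.sin(a)*X-np.cos(a)*Z,Y)
qh=np.array(ik([.38,.1,.22],Mh)); print(qh.round(2))
print("direct",path(q0,qh,O))
p,M=fkin(q0); qm=np.array(ik([.38,.2,.32],MC)); print("via",path(q0,qm,O)[:3],path(qm,qh,O)[:3])
l=np.radians(53); M=ori(np.sin(l)*X-np.cos(l)*Z,Y)
g=tcp_for(HUB+A*.054+.05*(np.cos(1.011)*U+np.sin(1.011)*Y),M)
qp=np.array(ik(g-M[:,0]*.065,M)); print(path(qh,qp,O,.05))
# sweep clearances
for trav,ph in [(.0124+.014*(1.011-p),p) for p in np.linspace(1.011,-7.39,20)]:
    Oo=obst(trav,ph); q=ik(tcp_for(HUB+A*.054+.05*(np.cos(ph)*U+np.sin(ph)*Y),M),M)
    c=clear(np.array(q),Oo,.024); print(round(ph,2),sorted((round(v,3),*k) for k,v in c.items() if k[0]!="sleeve")[:2])
E
```

```text
[ 0.27 -0.4   2.57 -0.22  0.47 -1.2 ]
direct [(np.float64(0.021), 'shelf', 'body'), (np.float64(0.041), 'shelf', 'fL'), (np.float64(0.052), 'shelf', 'fR'), (np.float64(0.07), 'posts', 'body'), (np.float64(0.072), 'sleeve', 'fR'), (np.float64(0.074), 'hood', 'fL'), (np.float64(0.078), 'posts', 'fL')]
via [(np.float64(0.039), 'shelf', 'body'), (np.float64(0.061), 'shelf', 'fR'), (np.float64(0.063), 'shelf', 'fL')] [(np.float64(0.096), 'shelf', 'fL'), (np.float64(0.103), 'shelf', 'body'), (np.float64(0.121), 'sleeve', 'fL')]
[(np.float64(0.027), 'sleeve', 'fR'), (np.float64(0.03), 'sleeve', 'fL'), (np.float64(0.051), 'shelf', 'fR'), (np.float64(0.059), 'shelf', 'body'), (np.float64(0.085), 'can', 'fL'), (np.float64(0.088), 'gear', 'fR'), (np.float64(0.092), 'gear', 'fL')]
1.01 [(np.float64(0.031), 'crankarm', 'fR'), (np.float64(0.034), 'crankarm', 'fL')]
0.57 [(np.float64(0.032), 'crankarm', 'fR'), (np.float64(0.035), 'crankarm', 'fL')]
0.13 [(np.float64(0.033), 'crankarm', 'fR'), (np.float64(0.034), 'crankarm', 'fL')]
-0.32 [(np.float64(0.032), 'crankarm', 'fL'), (np.float64(0.034), 'c
[... 615 characters left out ...]
p.float64(0.026), 'gear', 'fR')]
-4.29 [(np.float64(0.022), 'gear', 'fR'), (np.float64(0.027), 'gear', 'fL')]
-4.74 [(np.float64(0.031), 'gear', 'fR'), (np.float64(0.032), 'crankarm', 'fR')]
-5.18 [(np.float64(0.031), 'crankarm', 'fR'), (np.float64(0.034), 'crankarm', 'fL')]
-5.62 [(np.float64(0.031), 'crankarm', 'fR'), (np.float64(0.035), 'crankarm', 'fL')]
-6.06 [(np.float64(0.033), 'crankarm', 'fR'), (np.float64(0.034), 'crankarm', 'fL')]
-6.51 [(np.float64(0.033), 'crankarm', 'fL'), (np.float64(0.034), 'crankarm', 'fR')]
-6.95 [(np.float64(0.031), 'crankarm', 'fL'), (np.float64(0.035), 'crankarm', 'fR')]
-7.39 [(np.float64(0.031), 'crankarm', 'fL'), (np.float64(0.034), 'crankarm', 'fR')]
```

All clear. I'll move via the waypoints to the pre-grasp pose in line with the sleeve and look.

```bash
cat >> h.py <<'E'
l53=np.radians(53); MK=ori(np.sin(l53)*X-np.cos(l53)*Z,Y)
def sl(ph,off,hub=None): return (HUB if hub is None else hub)+A*off+.05*(np.cos(ph)*U+np.sin(ph)*Y)
E
python3 - <<'E'
from h import *
a=np.radians(30);Mh=ori(np.sin(a)*X-np.cos(a)*Z,Y)
manip.set_joints(manip.solve_ik([.38,.2,.32],R2q(MC)))
manip.command_gripper(.05)
manip.set_joints(manip.solve_ik([.38,.1,.22],R2q(Mh)))
g=tcp_for(sl(1.011,.054),MK)
manip.set_joints(ik(g-MK[:,0]*.065,MK)); manip.wait(.1)
d=cam("wrist");np.savez("w9.npz",wfc=d["wfc"],mtx=d["mtx"],distortion=d["distortion"]);cv2.imwrite("pics/w9.png",d["bgr"])
print(proj(d,[sl(1.011,.074),sl(1.011,.010),HUB+.01*A]),manip.current_t(),manip.current_ft_force())
E
```

```text
[[317.99501905 246.72567622]
 [317.72567983 190.05608146]
 [259.63380011 159.5874386 ]] 26.9333 [0.22957943 0.54463202 0.4963518 ]
```

View pics/w9.png

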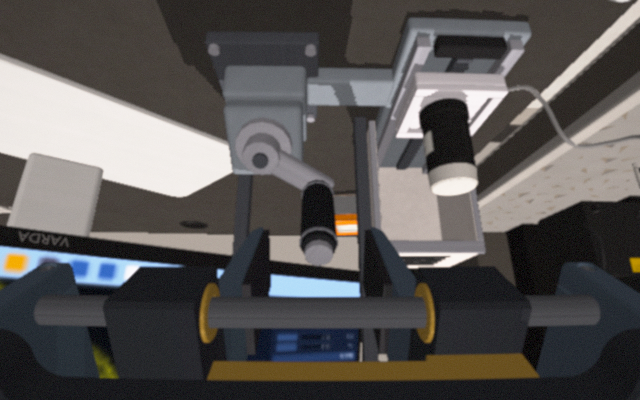

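Sleeve end seen at (319,250) against a predicted (318,247), and hub boss at (262,159) against (260,160). The model fits to 1–2 mm, so I'll go in and grip.

```bash
python3 - <<'E'
from h import *
g=tcp_for(sl(1.011,.054),MK)
print(manip.movel(list(g),R2q(MK),feed=.1,contact_N=6),manip.current_eef_pos()-g,manip.current_ft_force())
manip.command_gripper(0,f_grip=25)
F=np.array(manip.current_ft_force());print("w",manip.current_grip_width(),"F tool",F@MK,"F UYA",F@U,F@Y,F@A,manip.current_t())
E
```

```text
False [-3.86815828e-04 -4.56079005e-05  3.17902809e-05] [0.03373108 0.60665527 1.15322559]
w 0.02360399382677221 F tool [-5.62326957 -2.12202422  4.02526221] F UYA 0.2804791004746547 4.025262213475801 6.003788711066548 28.2583
```

```bash
cat > crank.py <<'E'
from h import *
import json,os
def run(ph0,ph1,step,feed,off=.054,hub=None,lim=45):
    n=int(np.ceil(abs(ph1-ph0)/step)); L=[]
    for ph in np.linspace(ph0,ph1,n+1)[1:]:
        g=tcp_for(sl(ph,off,hub),MK); manip.movel(list(g),feed=feed)
        F=np.array(manip.current_ft_force()); rad=np.cos(ph)*U+np.sin(ph)*Y; tan=-np.sin(ph)*U+np.cos(ph)*Y
        e=np.array(manip.current_eef_pos())-g
        L.append((ph,F@rad,F@tan,F@A)); print(f"{ph:.2f} rad {F@rad:.1f} tan {F@tan:.1f} ax {F@A:.1f} U {F@U:.1f} Y {F@Y:.1f} w {manip.current_grip_width()*1e3:.1f} err {np.linalg.norm(e)*1e3:.1f}")
        if np.linalg.norm(F)>lim: print("STOP"); break
    print("t",manip.current_t()); return ph
E
python3 - <<'E'
from crank import *
run(1.011,.211,.2,.06)
d=cam("wrist");cv2.imwrite("pics/w10.png",d["bgr"])
E
```

```text
0.81 rad 0.2 tan 0.0 ax 6.9 U 0.1 Y 0.2 w 23.5 err 0.4
0.61 rad -2.4 tan -1.6 ax 9.0 U -1.1 Y -2.7 w 23.8 err 0.4
0.41 rad -3.2 tan -1.2 ax 12.1 U -2.4 Y -2.4 w 23.4 err 0.7
0.21 rad -4.1 tan -1.4 ax 14.9 U -3.7 Y -2.3 w 23.2 err 1.0
t 29.525
```

View pics/w10.png

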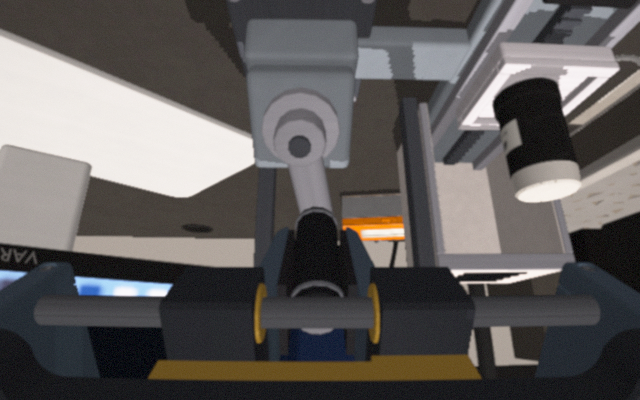

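```bash
python3 - <<'E'
s=open("crank.py").read()
s=s.replace("L.append","off+=np.clip(F@A*4e-5,-.0006,.0006); L.append").replace("err {","off {off*1e3:.1f} err {")
open("crank.py","w").write(s)
from crank import *
run(.211,-2.2,.2,.06)
d=cam("scene");cv2.imwrite("pics/scene10.png",cv2.resize(d["bgr"][120:300,180:380],None,fx=3.3,fy=3.3))
E
```

```text
0.03 rad -4.7 tan -1.3 ax 17.4 U -4.6 Y -1.5 w 23.9 off 54.6 err 1.2
-0.16 rad -4.8 tan -1.6 ax 7.5 U -5.0 Y -0.9 w 23.6 off 54.9 err 1.6
-0.35 rad -5.4 tan -1.9 ax 3.5 U -5.7 Y 0.1 w 23.3 off 55.0 err 2.0
-0.53 rad -6.2 tan -2.4 ax 3.1 U -6.6 Y 1.1 w 23.4 off 55.2 err 2.2
-0.72 rad -7.3 tan -1.4 ax 2.4 U -6.5 Y 3.7 w 23.6 off 55.3 err 2.5
-0.90 rad -9.5 tan -2.0 ax 1.2 U -7.4 Y 6.2 w 23.6 off 55.3 err 2.7
-1.09 rad -11.6 tan -2.2 ax -0.7 U -7.4 Y 9.2 w 23.6 off 55.3 err 2.9
-1.27 rad -14.9 tan -2.8 ax -1.2 U -7.1 Y 13.4 w 23.3 off 55.2 err 2.7
-1.46 rad -17.0 tan -2.8 ax -0.5 U -4.7 Y 16.5 w 23.2 off 55.2 err 2.2
-1.64 rad -16.8 tan -3.4 ax -1.6 U -2.2 Y 17.0 w 23.5 off 55.1 err 1.4
-1.83 rad -13.1 tan -3.4 ax -0.3 U 0.1 Y 13.6 w 23.2 off 55.1 err 0.8
-2.01 rad -10.3 tan -2.5 ax 1.0 U 2.1 Y 10.4 w 23.0 off 55.2 err 0.6
-2.20 rad -6.3 tan -2.1 ax -1.4 U 2.0 Y 6.3 w 23.5 off 55.1 err 0.7
t 33.5833
```

View pics/scene10.png

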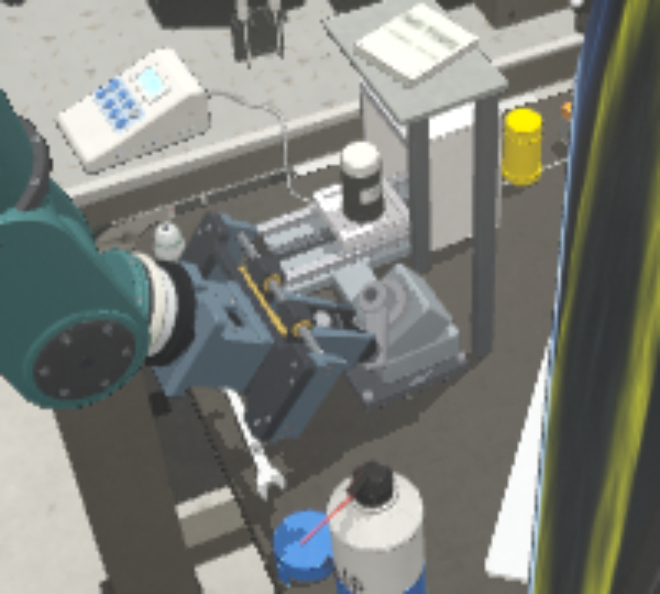

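```bash
python3 - <<'E'
from crank import *
run(-2.2,-4.9,.2,.06,off=.0551,hub=HUB+.001*Y)
d=cam("scene");cv2.imwrite("pics/scene11.png",cv2.resize(d["bgr"][120:300,180:380],None,fx=3.3,fy=3.3))
E
```

```text
-2.39 rad 0.1 tan -3.1 ax 2.3 U -2.2 Y 2.2 w 23.2 off 55.2 err 1.4
-2.59 rad 3.9 tan -1.8 ax -3.2 U -4.2 Y -0.5 w 23.3 off 55.1 err 1.1
-2.78 rad 6.9 tan -1.4 ax -2.1 U -7.0 Y -1.2 w 23.6 off 55.0 err 1.1
-2.97 rad 9.0 tan -1.6 ax -2.5 U -9.1 Y 0.0 w 23.4 off 54.9 err 1.1
-3.16 rad 8.9 tan -0.6 ax -3.4 U -8.9 Y 0.8 w 23.5 off 54.7 err 1.3
-3.36 rad 9.6 tan -0.8 ax -2.8 U -9.2 Y 2.9 w 23.2 off 54.6 err 1.3
-3.55 rad 9.8 tan -0.4 ax -0.8 U -8.9 Y 4.3 w 23.7 off 54.6 err 1.3
-3.74 rad 11.5 tan -1.6 ax -2.6 U -8.6 Y 7.8 w 23.4 off 54.5 err 1.2
-3.94 rad 14.6 tan -1.5 ax -1.1 U -9.2 Y 11.4 w 23.6 off 54.5 err 1.0
-4.13 rad 14.8 tan -1.2 ax -1.4 U -7.2 Y 13.0 w 23.2 off 54.4 err 0.9
-4.32 rad 13.0 tan -1.1 ax -2.1 U -3.9 Y 12.5 w 23.1 off 54.3 err 1.2
-4.51 rad 8.9 tan -0.8 ax -3.3 U -0.9 Y 8.9 w 23.7 off 54.2 err 1.7
-4.71 rad 5.5 tan -2.2 ax -3.2 U 2.2 Y 5.5 w 23.3 off 54.1 err 1.7
-4.90 rad 2.0 tan -1.5 ax 0.6 U 1.9 Y 1.7 w 23.5 off 54.1 err 0.9
t 37.9667
```

View pics/scene11.png

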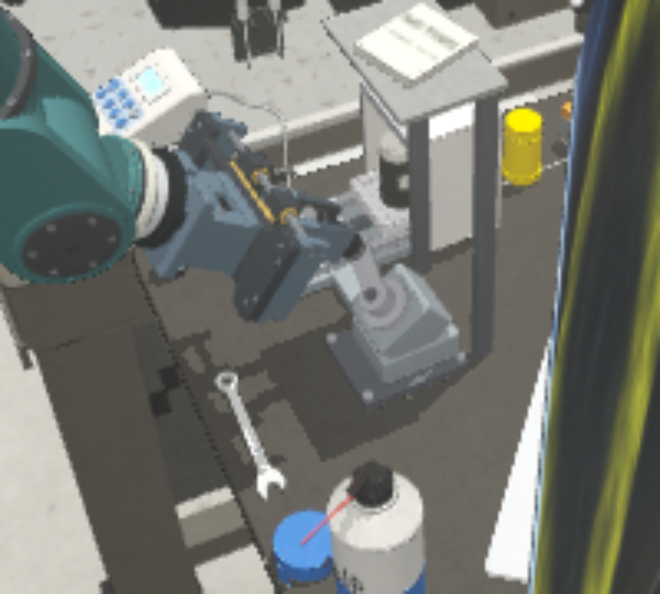

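```bash
python3 - <<'E'
from crank import *
run(-4.9,-7.37,.2,.06,off=.0541,hub=HUB+.0015*Y)
d=cam("scene");cv2.imwrite("pics/scene12.png",cv2.resize(d["bgr"][120:300,180:380],None,fx=3.3,fy=3.3))
d=cam("wrist");np.savez("w12.npz",wfc=d["wfc"],mtx=d["mtx"],distortion=d["distortion"]);cv2.imwrite("pics/w12.png",d["bgr"])
E
```

```text
-5.09 rad -3.6 tan -1.4 ax 3.0 U -0.0 Y -3.9 w 23.5 off 54.2 err 0.5
-5.28 rad -5.2 tan -1.4 ax 2.6 U -1.7 Y -5.2 w 23.4 off 54.3 err 0.7
-5.47 rad -5.9 tan -0.9 ax 1.3 U -3.4 Y -4.9 w 23.2 off 54.4 err 0.9
-5.66 rad -5.6 tan -1.9 ax 3.6 U -3.4 Y -4.8 w 23.9 off 54.5 err 1.1
-5.85 rad -5.8 tan -1.5 ax 3.6 U -4.6 Y -3.8 w 23.4 off 54.7 err 1.2
-6.04 rad -4.8 tan -1.2 ax 0.9 U -4.4 Y -2.3 w 23.6 off 54.7 err 1.3
-6.23 rad -4.6 tan -2.4 ax 2.9 U -4.5 Y -2.6 w 23.3 off 54.8 err 1.4
-6.42 rad -4.4 tan -2.3 ax 3.9 U -4.6 Y -1.7 w 23.5 off 55.0 err 1.4
-6.61 rad -5.3 tan -3.4 ax 2.5 U -6.1 Y -1.5 w 23.2 off 55.1 err 1.4
-6.80 rad -5.4 tan -3.4 ax 2.3 U -6.4 Y -0.3 w 23.7 off 55.2 err 1.3
-6.99 rad -6.9 tan -3.9 ax 0.4 U -7.8 Y 1.5 w 23.7 off 55.2 err 1.1
-7.18 rad -7.1 tan -2.8 ax 1.6 U -6.7 Y 3.8 w 23.7 off 55.2 err 0.9
-7.37 rad -6.7 tan -3.1 ax 0.6 U -5.8 Y 4.5 w 23.4 off 55.3 err 0.6
t 42.025
```

View pics/w12.png

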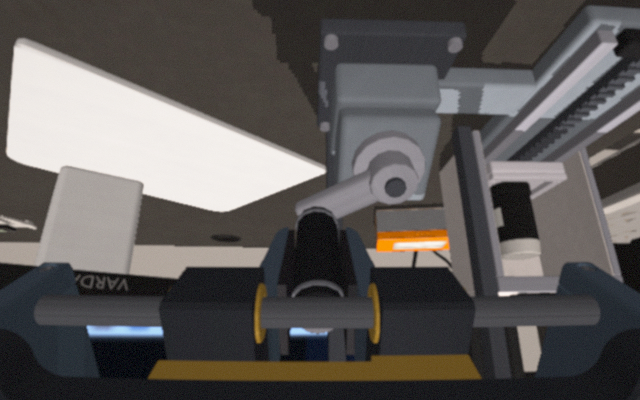

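```bash
python3 - <<'E'
from crank import *
ph=-7.37
for ph1 in (-7.43,-7.49,-7.55,-7.61):
    run(ph,ph1,.06,.03,off=.0553,hub=HUB+.0015*Y); ph=ph1
    F=np.array(manip.current_ft_force()); tan=-np.sin(ph)*U+np.cos(ph)*Y
    if abs(F@tan)>10: break
E
```

```text
-7.43 rad -8.3 tan -0.7 ax -1.2 U -4.1 Y 7.3 w 23.6 off 55.3 err 0.4
t 42.375
-7.46 rad -13.1 tan 5.4 ax -4.3 U -0.0 Y 14.2 w 23.2 off 55.1 err 1.4
-7.49 rad -18.5 tan 11.7 ax -2.7 U 4.4 Y 21.4 w 23.3 off 55.0 err 2.7
t 42.875
```

```bash
python3 - <<'E'
from crank import *
run(-7.49,-7.43,.06,.03,off=.055,hub=HUB+.0015*Y)
manip.command_gripper(.05); manip.wait(.2)
print(manip.current_ft_force())
p=np.array(manip.current_eef_pos())
for k in (.09,.08,.07,.06):
    if ik(p-MK[:,0]*k,MK) is not None: break
print(k); manip.movel(list(p-MK[:,0]*k),feed=.1)
manip.wait(.2)
d=cam("wrist");np.savez("w13.npz",wfc=d["wfc"],mtx=d["mtx"],distortion=d["distortion"]);cv2.imwrite("pics/w13.png",d["bgr"])
d=cam("scene");cv2.imwrite("pics/scene13.png",cv2.resize(d["bgr"][120:300,180:380],None,fx=3.3,fy=3.3))
d=cam("top");cv2.imwrite("pics/top13.png",cv2.resize(d["bgr"][130:275,230:420],None,fx=4,fy=4))
print(manip.current_t(),manip.current_ft_force())
E
```

```text
-7.46 rad -12.2 tan 4.3 ax 1.3 U -0.7 Y 13.0 w 23.6 off 55.1 err 1.5
-7.43 rad -9.0 tan 1.1 ax 3.5 U -2.8 Y 8.7 w 23.4 off 55.2 err 0.6
t 43.375
[-0.06392597 -0.17598871 -0.00225601]
0.08
45.4667 [-0.23743084 -0.33457163  0.03602521]
```

View pics/w13.png

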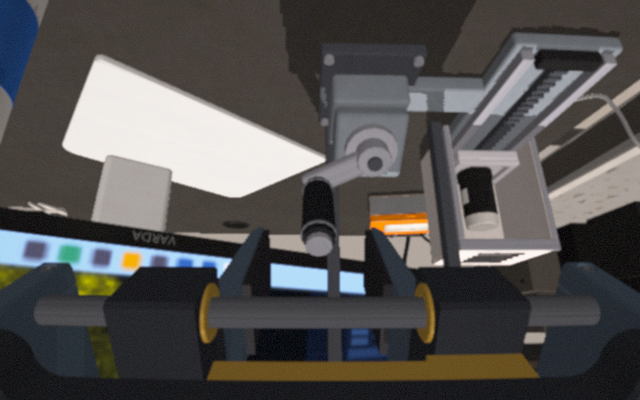

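View pics/scene13.png

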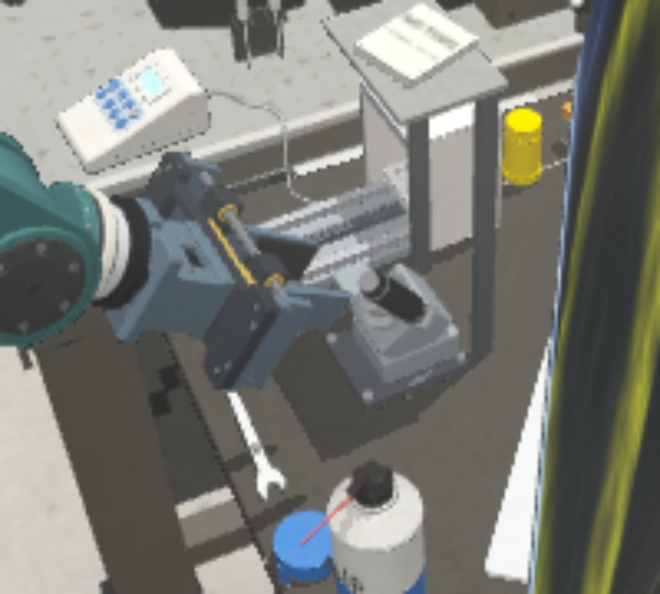

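View pics/top13.png

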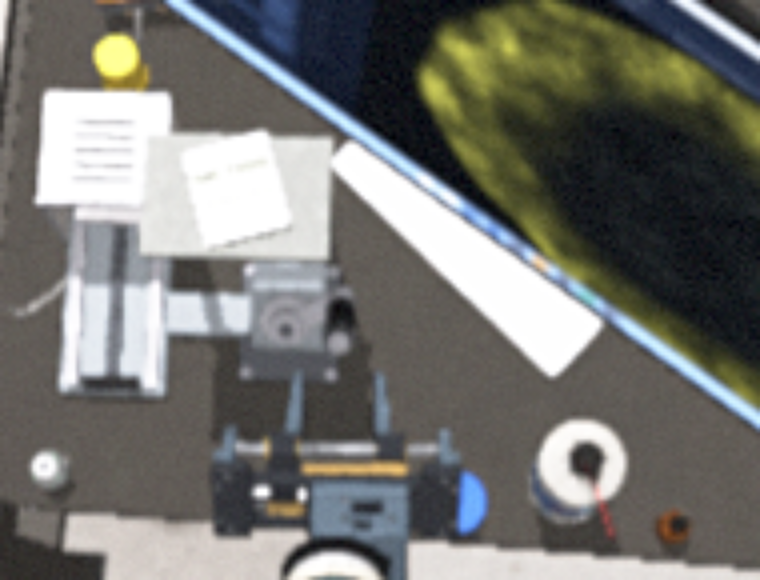

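The canister stands upright on the carriage under the hood at wrist (480,200), the air can is upright, and the hand is clear. A last check on the crank angle from the sleeve end at (319,243).

```bash
python3 - <<'E'
from h import *
d=dict(np.load("w13.npz"))
for th in (8.9,9.0,9.1,9.2,9.29):
    print(th,proj(d,[sl(1.9-th,.074),sl(1.9-th,.01),HUB+.01*A]).round(1).tolist())
D=np.array([.5243,.2312,.0375])+X*(.13-.0124); print("can base/top centre px",proj(d,[D,D+[0,0,.07]]).round(1).tolist())
cv2.imwrite("pics/w13a.png",cv2.resize(cv2.imread("pics/w13.png")[120:270,290:570],None,fx=2.8,fy=2.8,interpolation=cv2.INTER_CUBIC))
E
```

```text
8.9 [[334.1, 255.7], [331.0, 202.4], [374.2, 163.0]]
9.0 [[329.1, 252.1], [326.8, 199.0], [374.2, 163.0]]
9.1 [[324.4, 248.0], [323.0, 195.2], [374.2, 163.0]]
9.2 [[320.3, 243.5], [319.6, 191.1], [374.2, 163.0]]
9.29 [[317.0, 239.1], [317.0, 187.1], [374.2, 163.0]]
can base/top centre px [[476.6, 171.9], [486.0, 227.5]]
```

View pics/w13a.png

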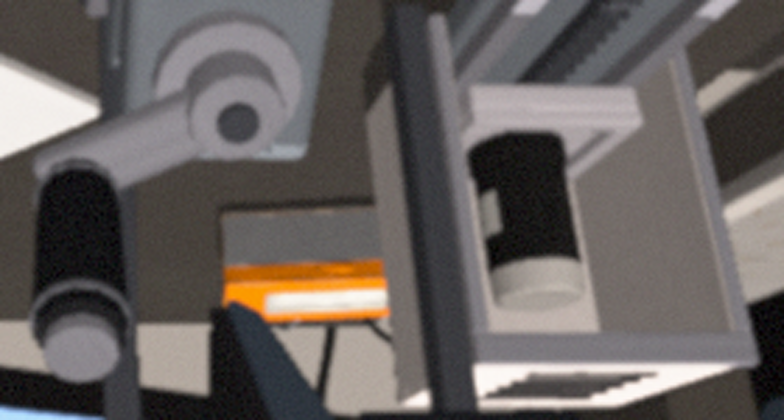

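```bash
python3 - <<'E'
from rig import manip
print(manip.current_t(),manip.current_ft_force()); manip.finish_job()
E
```

```text
45.4667 [-0.23743084 -0.33457163  0.03602521]
the job is handed in; nothing more can be done
```

I finished the job and handed it in at 45.5 s of the 70 s allowed. `finish_job` gives no verdict, so the results below come from my own checks.

**What I did**
- **Air can:** I moved it by its cap and stood it upright at about (0.41, -0.16), roughly 0.26 m from the crank's hub (0.165 m needed).
- **Canister:** I stood it inside the carriage's rim, within about 2 mm of the deck's middle.
- **Crank:** I gripped the sleeve and wound clockwise without letting go until the push force reversed at the stop. Then I let go and backed the hand away.

**Last checks**
- **Crank angle:** the last wrist picture puts it at about 9.2 of 9.29 rad, which is about 129 mm of travel (over 126 mm needed).
- **Canister and air can:** both looked upright in the last pictures. The canister's top was about 6 px from where I predicted and its base about 2 px. I put the difference down to reading the pixels by eye and did not look further.
- **Other objects:** the bystanders I could see looked unmoved in the final pictures; I did not measure them.
- **Forces:** readings while winding stayed below about 25 N. The hand read close to zero once it was clear.

**Where the readings disagreed**
- The crank did not start at 0 but at about 0.89 rad (12 mm of carriage travel), so I worked from that.
- Early camera estimates of the air-can cap differed by up to about 16 mm, because I cast the rays at the height of the cap's top. A closer wrist view settled it before I gripped.
- The hand leaned 53° instead of the sleeve's 35°, because the wrist joint's range does not allow 35° there.

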